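# Release the pan clamp and load the check weight

### The arm

A 6-joint arm with a two-finger parallel gripper is mounted at the origin on the work surface. World frame = base frame: x ahead of the robot, y to its left, z up, the work surface at z = 0. Lengths are in m, angles in rad, forces in N, time in s.
With the tool pointing down it reaches from about 0.425 to 0.925 m from the base axis. Payload 12.5 kg.
Tool frame: the origin (TCP) lies on the mounting face of the last link; the fingertips stand 173 mm ahead of it and the grasp point (between the pads) lies 155 mm ahead of it; y points along the fingers, x is the direction in which the jaws open and shut, and the axes are right-handed (so a half turn about y gives the same grasp; the last joint's range is limited). The gripper opens to 85 mm and grips with 20 to 120 N. Pads are 22 mm wide; open, the fingers measure 114 mm over their backs; the gripper's body (76 mm by 85 mm) begins 54 mm behind the grasp point. The pads swing forward as they close: fully open they stand 13 mm farther back than shut.
Start: joints at [1.156, 0.491, 1.559, -0, 1.092, -0.106], TCP at [0.19, 0.595, 0.405] pointing down, gripper open.
Joint ranges: [-3.1, 3.1], [-0.84, 2.19], [0.05, 2.79], [-1.13, 4.28], [0.06, 2.93], [-2.69, 2.69]. Speed limits (rad/s): [2.22, 2.22, 2.79, 3.14, 3.14, 3.14].

### API

Orientations are given as a unit quaternion [x, y, z, w].
In Python, from bench import env gives the robot as it stands.
- The arm moves only by the tool send_rows, never from a script. Its arguments are lists of equal length, an entry for each row: "travel": the shift along the tool's x, y, z in cm, a list of three; "rot": the turn, a rotation vector about the tool's x, y, z in rad, a list of three. A call has exactly 10 rows; each row is the pose to reach, as a shift and turn from the pose commanded when the call began, along the tool's axes at that moment; what a row does not reach only later rows make up. A row lasts 1/8 s, in which the tool goes at most 62.5 mm and 10.7 degrees, less where a joint would pass 70% of its speed; a pose out of reach is approached as far as the arm can. A call with a gripper value outside its range is refused whole. "grip" is the gripper's target within -1 to 1 (fully open at 1, half-way at 0, shut at -1), set as the call begins (left out, the last holds). The fingers move at their own pace and stop on an object; "force" is the grip in N (left out, the last holds). Time passes only in rows, so rows that repeat a pose let the fingers close, or fill a call up. It gives the time, the measured TCP pose, the force and the opening at its end, in the units of the state.
- env.read_state(): the state, without advancing time (a new reading comes with each control period).
- env.grab_frame(name): name is "side" or "top" or "wrist"; returns a dict with "image" (480x640x3 uint8, red, green, blue), "mtx" (3x3 intrinsics, pixels), "T" (4x4, takes a point from camera to world coordinates). Camera axes: x right, y up, looking along -z (the intrinsics and any distortion apply to the point x, -y, -z); pixel columns grow to the right and rows downward; lengths in m; the calibration is good to about 2 mm. The wrist camera is an equidistant fisheye: a pixel r from the principal point sees the ray r / f radians off the axis. A picture is of the moment at which its call begins. There is no depth.
- env.job_done(): hands the job in, once; it reports no verdict.
Trained networks look in the newest picture that a camera, given by its name, has taken for a name from the list of things; names that differ only in an ending like _2 or _b are one class to them, and where a whole thing is asked for, a point or a joint stands for the part that bears it (a point fixed in the world has none). Each returns a list of dicts, best first, with "p" (0 to 1); they miss things now and then, are a little off and sometimes report something else, mostly with a low value. They report only what shows in the picture. A call takes as long as a camera call. They do not tell look-alikes from the thing itself.
- env.boxes_of(label, camera): "location" ([x, y, z] in m, in world coordinates, good to about 4 mm: the middle of the surface that is visible of it).
The state is a dict: "t": time; "joint_pos": joint angles; "qvel": joint speeds; "joint_efforts": joint torques, N m; "tool_pos": TCP position; "tool_rot": TCP orientation; "wrist_force": force on the tool from outside, world axes, zero at the start; "wrist_torque": the same for the moment, N m; "grip_width": finger opening in m.
Only numpy, scipy, OpenCV 4.12 (cv2) and the standard library are available. Lean on these libraries where they do the work, as an engineer would, in place of code of your own. Each camera call takes 0.05 s, during which the arm holds its last target.

### The job

Free the kitchen scale's pan by turning the lobed handwheel anticlockwise (seen from above) until its screw has come right out to its stop, which you must feel for, then stand the big brass ring weight in the middle of the black rubber mat on the pan and let go. The scale only stands on its feet, so let your hand rise with the wheel: do not drag, twist or lift the scale, do not lean on it, and leave the other weights and the scoop where they are.

Things in the scene. Friction and masses are not known exactly. Their poses are not given: they have to be found in the camera images.
- wheel_mid (a point): Centre of the black handwheel, half-way up, on the screw's axis; z up. 18 mm thick, eight round lobes, 66 mm over lobes, about 62 mm where flat fingers settle on two lobes each. Take it from above at any yaw (it turns up to 22 degrees to settle in the fingers). The point rises with the wheel but does not turn. Below the wheel 20 mm are free round its 22 mm neck; under that lies the clamp claw.
- scale: The kitchen scale: aluminium case 190 (x) by 280 (y) mm, top of case 38 mm above its feet, 2.1 kg in all, loose on a stone slab on four feet 140 by 210 mm apart: a twist of about 0.7 N m or an upward pull of about 10 N at the wheel can shift or lift it. Origin under the middle of the case, z up. In this frame the pan's centre is at (0, -50) mm, the wheel's axis at (0, +85) mm.
- mat_top (a point): Centre of the upper face of the round black rubber mat (100 mm across, 3 mm thick, 65 to 69 mm above the bench) on the round steel pan (130 mm across). The pan is on a spring: it comes up as much as 4 mm when freed and sinks 2 to 3 mm under the weight.
- weight_mid (a point): Centre (half-way up) of the check weight: stubby brass ring, the largest of the loose weights, 48 mm across, 14 mm hole, 34 mm tall, about 0.45 kg, standing upright on the bench.
- slab: Polished stone levelling slab, 210 (x) by 300 (y) mm, 12 mm thick, fixed to the bench; the scale stands on it. Origin under its middle.
- small_ring: Bystander: smaller brass ring weight, 34 mm across, 20 mm tall. Origin under its centre.
- knob_weight: Bystander: steel weight with a knob, 34 mm across, 60 mm tall. Origin under its centre.
- scoop: Bystander: chipped blue enamel scoop, 75 by 60 by 30 mm with a 90 mm handle. Origin under its bowl.
- screw_base (a point): Top of the fixed collar the screw comes out of, on the case, 60 mm above the bench, on the wheel's axis. Anticlockwise from above raises wheel, screw and claw about 4 mm per radian; drag about 0.12 N m. After 1.8 to 2.7 rad in all comes a dead stop, its place not given: feel for a turning moment of 0.3 to 0.4 N m. The 18 mm wide claw runs from here to the pan's rim and holds the pan down.
There are look-alikes about, which are no part of the job. Leave any turquoise look-alike of the part that bears weight_mid alone.

How it is judged:
By the outcome, as a careful person would: the job done as asked, in the order asked, and still so for the second after the job is handed in, with the robot touching nothing.
It also fails if it takes over 72 s, if anything falls off the work surface, if the arm or the gripper's body presses on something with over 40 N, if the wrist force passes 120 N, or if a joint passes its speed limit or range.

## Working session

There is one attempt and no reset: what is moved stays moved. The work goes in short steps, Python scripts to look and compute and a tool call to move; the robot and the scene stay as the last step left them, time stands still between calls to the robot, and variables do not carry over. Pictures are saved under pics/ and viewed, and the job is handed in when it is done.

Besides the shell and the picture viewer there is one more tool, called by a JSON object that holds its "op" and its "data", one argument or row to a line. send_rows: Moves the arm, as the interface text tells. Its arguments: {"type":"object","properties":{"travel":{"type":"array","items":{"type":"array","items":{"type":"number"}}},"rot":{"type":"array","items":{"type":"array","items":{"type":"number"}}},"grip":{"type":"number"},"force":{"type":"number"}},"required":["travel","rot"]}

```bash
ls; mkdir -p pics; python3 - <<'E'
from bench import env
import cv2
s=env.read_state()
for k,v in s.items(): print(k,v)
for n in ("side","top","wrist"):
    f=env.grab_frame(n)
    cv2.imwrite(f"pics/{n}0.png",f["image"][:,:,::-1])
    print(n,f["mtx"].tolist(),f["T"].round(4).tolist(), [k for k in f])
    for l in ("wheel_mid","mat_top","weight_mid","scale","screw_base","small_ring","knob_weight","scoop","slab"):
        try:
            for d in env.boxes_of(l,n)[:3]: print("  ",l,round(d["p"],2),[round(float(x),4) for x in d["location"]])
        except Exception as e: print(l,e)
print(env.read_state()["t"])
E
```

```text
pics
t 0.0
joint_pos [ 1.15640828e+00  4.91588656e-01  1.55949739e+00 -6.22433023e-06
  1.09173230e+00 -1.05588697e-01]
qvel [-1.15722786e-04 -1.47723081e-03  8.49628074e-04 -8.72539018e-04
  1.19711870e-03 -2.36380096e-05]
joint_efforts [ 1.13599137e-03 -6.18445873e+01 -2.61602765e+01  8.91442005e-05
  3.83188220e-03 -1.92776696e-05]
tool_pos [0.18990091 0.59540493 0.40409304]
tool_rot [ 0.57116382  0.41678537 -0.4175332  -0.57072574]
wrist_force [0.56122874 0.04264309 0.37140647]
wrist_torque [-0.01946504  0.03175615  0.03444677]
grip_width 0.08566053737507594
side [[572.9157818954478, 0.0, 319.18638070063565], [0.0, 572.9157818954478, 248.08047265529535], [0.0, 0.0, 1.0]] [[0.9743, 0.1473, -0.1704, 0.322], [-0.2251, 0.61, -0.7597, -0.7893], [-0.008, 0.7786, 0.6275, 0.7504], [0.0, 0.0, 0.0, 1.0]] ['image', 'mtx', 'T']
   wheel_mid 0.79 [0.5509, 0.0871, 0.111]
   mat_top 0.55 [0.5283, -0.0348, 0.0645]
   weight_mid 0.9 [0.4307, 0.3716, 0.0262]
   weight_mid 0.59 [0.3563, 0.271, 0.0283]
   weight_mid 0.57 [0.5497, 0.3114, 0.0254]
   scale 0.94 [0.5279, -0.0231, 0.0527]
   screw_base 
[... 778 characters left out ...]
425, 0.3923, 0.0123]
   small_ring 0.45 [0.4865, -0.3085, 0.0197]
   knob_weight 0.69 [0.6116, -0.29, 0.0352]
   scoop 0.57 [0.4602, 0.2912, 0.0309]
   scoop 0.56 [0.6422, 0.3956, 0.0116]
   scoop 0.17 [0.6097, -0.2913, 0.0389]
   slab 0.64 [0.4511, 0.0353, 0.0118]
wrist [[371.64829954431775, 0.0, 318.6416867087933], [0.0, 371.64829954431775, 243.97344170450697], [0.0, 0.0, 1.0]] [[0.3038, -0.9028, -0.3044, 0.1111], [0.9527, 0.2881, 0.0966, 0.6202], [0.0005, -0.3193, 0.9476, 0.3751], [0.0, 0.0, 0.0, 1.0]] ['image', 'mtx', 'T']
   weight_mid 0.94 [0.4166, 0.3998, 0.0252]
   scale 0.63 [0.4481, -0.039, 0.0476]
   screw_base 0.83 [0.4488, -0.0366, 0.0462]
   slab 0.66 [0.471, 0.1583, 0.011]
1.5
```

View pics/top0.png

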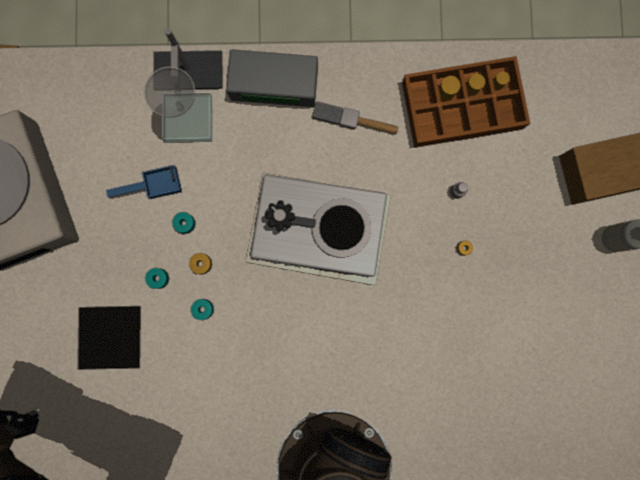

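View pics/side0.png

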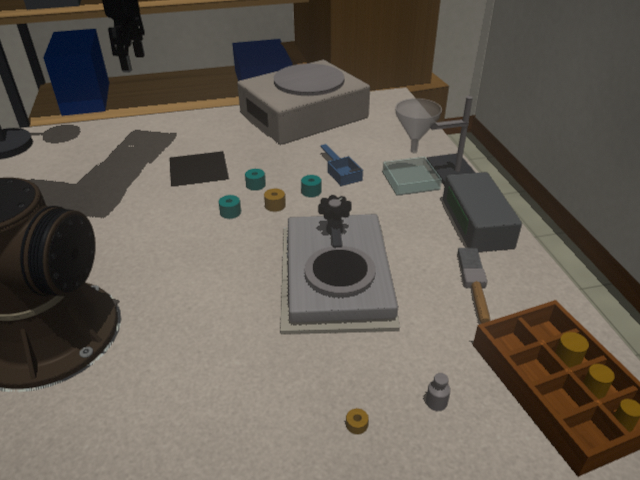

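View pics/wrist0.png

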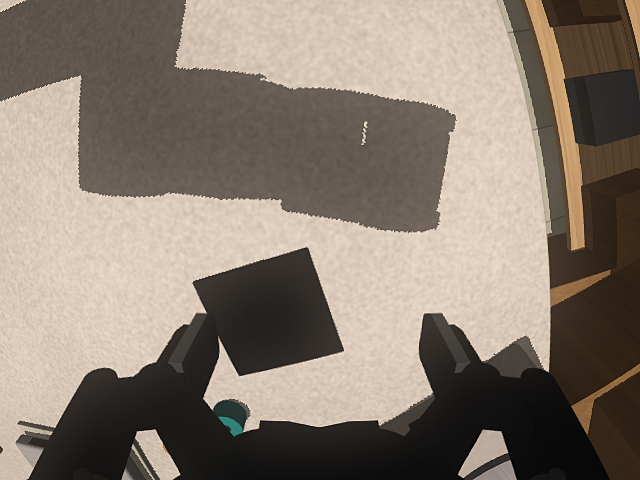

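```bash
cat > h.py <<'E'
import numpy as np, cv2
from scipy.spatial.transform import Rotation as R
def ray(f_mtx,T,px,fish=False):
    K=np.array(f_mtx);T=np.array(T)
    u=(px[0]-K[0,2])/K[0,0]; v=(px[1]-K[1,2])/K[1,1]
    if fish:
        r=np.hypot(u,v); s=np.sin(r)/r if r>1e-9 else 1.
        d=np.array([u*s,v*s,np.cos(r)])
    else: d=np.array([u,v,1.])
    d=d*[1,-1,-1]; d=T[:3,:3]@d
    return T[:3,3],d/np.linalg.norm(d)
def proj(K,T,P,fish=False):
    K=np.array(K);T=np.array(T)
    p=T[:3,:3].T@(np.array(P)-T[:3,3]); p=p*[1,-1,-1]
    if fish:
        rr=np.hypot(p[0],p[1]); th=np.arctan2(rr,p[2]); q=p[:2]/rr*th if rr>1e-9 else p[:2]*0
    else: q=p[:2]/p[2]
    return np.array([K[0,0]*q[0]+K[0,2],K[1,1]*q[1]+K[1,2]])
def tri(rays):
    A=np.zeros((3,3));b=np.zeros(3)
    for o,d in rays:
        M=np.eye(3)-np.outer(d,d);A+=M;b+=M@o
    p=np.linalg.solve(A,b)
    return p,[float(np.linalg.norm((np.eye(3)-np.outer(d,d))@(p-o))) for o,d in rays]
def onz(r,z):
    o,d=r; return o+d*(z-o[2])/d[2]
E
python3 - <<'E'
import cv2,numpy as np
a=cv2.imread("pics/top0.png"); c=a[165:285,235:395]; t=cv2.resize(c,None,fx=5,fy=5,interpolation=cv2.INTER_CUBIC)
cv2.imwrite("pics/topcrop.png",t)
b=cv2.imread("pics/side0.png"); c=b[185:335,270:410]; cv2.imwrite("pics/sidecrop.png",cv2.resize(c,None,fx=4,fy=4,interpolation=cv2.INTER_CUBIC))
c=np.hstack([cv2.resize(a[205:325,140:220],None,fx=4,fy=4),cv2.resize(b[150:230,210:330],(720-320,480))])
cv2.imwrite("pics/rings.png",c)
for n,i in(("top",a),("side",b)):
    hsv=cv2.cvtColor(i,cv2.COLOR_BGR2HSV)
    m=cv2.inRange(hsv,(15,120,80),(28,255,255))
    k,l,s,ce=cv2.connectedComponentsWithStats(m)
    for j in range(1,k):
        if s[j,4]>60: print(n,s[j],ce[j].round(1))
E
```

```text
top [495  71  15  14 154] [502.5  77.5]
top [468  73  17  17 213] [476.6  81. ]
top [440  76  21  18 286] [450.2  84.5]
top [358 118  40  15 235] [377.9 124.9]
top [ 574  133   66   66 3218] [609.6 165.7]
top [458 241  15  14 141] [465.2 247.4]
top [189 253  22  21 318] [199.5 263.2]
side [138   0  98   7 380] [173.9   2.1]
side [  0   3 104  15 635] [50.8 10.4]
side [406  73  42  19 276] [428.1  84.2]
side [  30   97  208   29 1549] [132.8 110.9]
side [264 189  21  17 195] [273.9 194.7]
side [474 282  15  40 292] [480.8 302.3]
side [560 331  29  21 443] [574.1 341.2]
side [589 363  26  20 372] [601.2 372.7]
side [621 399  19  18 269] [630.5 407.1]
side [346 409  22  19 300] [356.8 418. ]
```

View pics/topcrop.png

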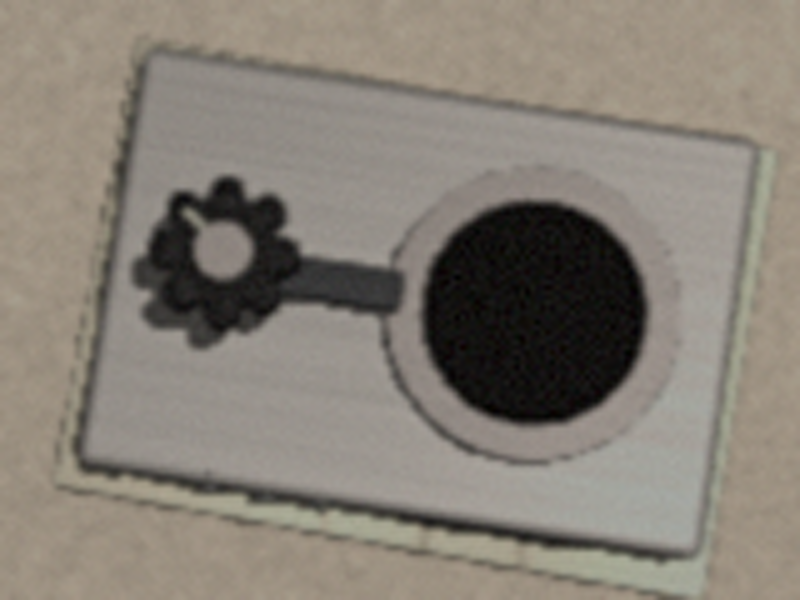

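View pics/sidecrop.png

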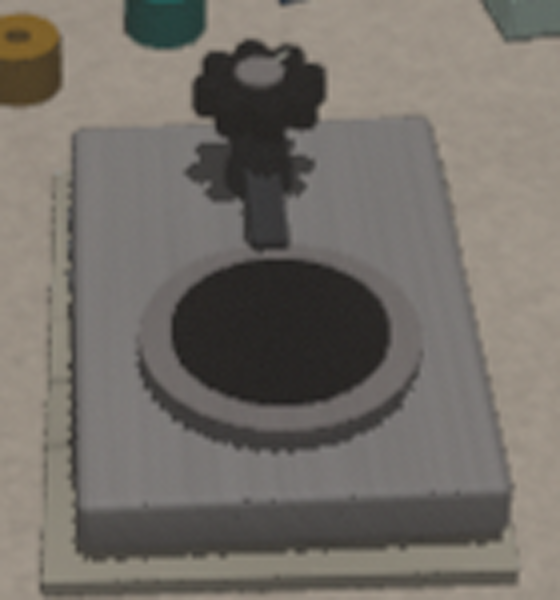

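View pics/rings.png

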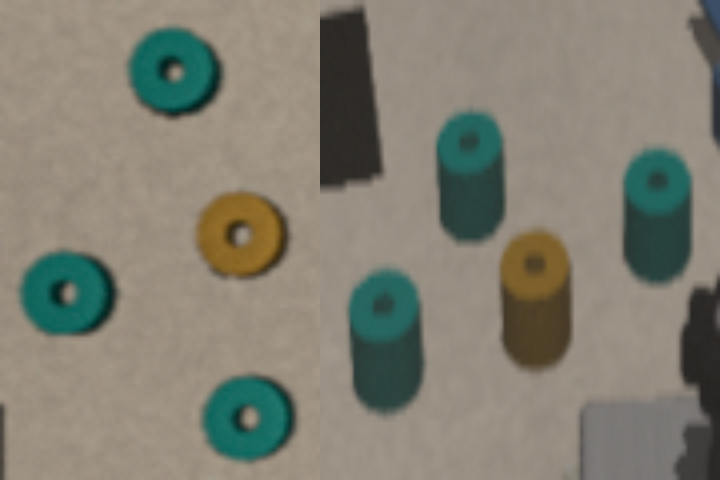

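```bash
cat >> h.py <<'E'
KS=[[572.9157818954478,0,319.18638070063565],[0,572.9157818954478,248.08047265529535],[0,0,1]]
KT=[[595.9125395005726,0,319.76298354405236],[0,595.9125395005726,244.54470775568814],[0,0,1]]
KW=[[371.64829954431775,0,318.6416867087933],[0,371.64829954431775,243.97344170450697],[0,0,1]]
E
python3 - <<'E'
from h import *
from bench import env
fs=env.grab_frame("side");ft=env.grab_frame("top")
np.save("Ts.npy",fs["T"]);np.save("Tt.npy",ft["T"])
for n,a,b in(("hub",(279.5,214.6),(335.1,202.2)),("mat",(341.6,226.8),(339.9,267.4)),("ring",(199.8,263.1),(274.2,193.7)),
   ("pan",(341.6,227.3),(340,268.3))):
    print(n,*tri([ray(KT,ft["T"],a),ray(KS,fs["T"],b)]))
# scale case top corners (z~0.05) topcrop
for c in((150,53),(757,145),(697,552),(85,463)):
    print(onz(ray(KT,ft["T"],(235+c[0]/5-.4,165+c[1]/5-.4)),.05).round(4))
# mat boundary on z .067
for c in((423,311),(647,311),(535,200),(535,423)):
    print(onz(ray(KT,ft["T"],(235+c[0]/5-.4,165+c[1]/5-.4)),.067).round(4))
E
```

```text
hub [0.55386332 0.10304002 0.12167405] [0.0008252253100653577, 0.0008252253100652994]
mat [ 0.53058714 -0.02913935  0.07037085] [3.77750321660895e-05, 3.777503216610526e-05]
ring [0.46010257 0.2855669  0.03893951] [0.0006886914685724083, 0.0006886914685725056]
pan [ 0.53023249 -0.02930763  0.06833181] [0.000554912606137197, 0.0005549126061372926]
[0.6519 0.1387 0.05  ]
[ 0.6053 -0.1311  0.05  ]
[ 0.4246 -0.099   0.05  ]
[0.4694 0.1697 0.05  ]
[0.5319 0.0197 0.067 ]
[ 0.53   -0.0784  0.067 ]
[ 0.5799 -0.0305  0.067 ]
[ 0.4818 -0.0281  0.067 ]
```

```bash
cat >> h.py <<'E'
def goto(s,pos,yaw,pitchfix=True,cmd=None):
    """shift (cm, tool axes) & rotvec from current measured pose to tcp pos with tool y down, tool x at yaw"""
    R0=R.from_quat(s["tool_rot"]).as_matrix(); x=np.array([np.cos(yaw),np.sin(yaw),0]);y=np.array([0,0,-1.])
    R1=np.stack([x,y,np.cross(x,y)],1)
    return (R0.T@(np.array(pos)-s["tool_pos"])*100).round(2), R.from_matrix(R0.T@R1).as_rotvec().round(3)
def yaw(s):
    m=R.from_quat(s["tool_rot"]).as_matrix(); return np.arctan2(m[1,0],m[0,0])
E
python3 - <<'E'
from h import *
from bench import env
s=env.read_state();print(goto(s,(.5535,.103,.345),-.48),yaw(s),s["t"],s["tool_pos"])
E
```

```text
(array([-35.87,   5.97, -49.6 ]), array([-0.   ,  1.742,  0.   ])) 1.2620180575133102 1.6 [0.18992814 0.59543895 0.40475326]
```

{"op": "send_rows", "data": {
  "travel": [
    [-3.6,0.5,-5.0],
    [-7.2,1,-9.9],
    [-10.8,1.5,-14.9],
    [-14.3,2,-19.8],
    [-17.9,2.5,-24.8],
    [-21.5,3,-29.8],
    [-25.1,4,-34.7],
    [-28.7,5,-39.7],
    [-32.3,5.5,-44.6],
    [-35.9,6.0,-49.6]
  ],
  "rot": [
    [0,0.174,0],
    [0,0.348,0],
    [0,0.523,0],
    [0,0.697,0],
    [0,0.871,0],
    [0,1.045,0],
    [0,1.219,0],
    [0,1.394,0],
    [0,1.568,0],
    [0,1.742,0]
  ],
  "grip": 1,
  "force": 30
}}

```text
t: 2.85
tool_pos: [0.5544, 0.1008, 0.3447]
tool_rot: [-0.686, 0.17, -0.17, 0.686]
wrist_force: [0.1, 1.0, 0.3]
grip_width: 0.0855
```

```bash
python3 - <<'E'
from h import *
from bench import env
s=env.read_state();print(goto(s,(.5535,.103,.345),-.48),s["t"],s["tool_pos"],s["joint_pos"],s["qvel"].round(2) if hasattr(s["qvel"],"round") else s["qvel"])
E
```

```text
(array([-0.18, -0.03,  0.15]), array([-0.   , -0.006,  0.   ])) 2.85 [0.55437328 0.10083859 0.34466591] [6.26861204e-02 4.73532389e-01 1.77903328e+00 1.85433168e-04
 8.88574628e-01 5.48424439e-01] [-0.77  0.3  -0.44 -0.    0.13  0.61]
```

```bash
cat > look.py <<'E'
import sys
from h import *
from bench import env
import pickle
tag=sys.argv[1]; cams=sys.argv[2].split(",")
for c in cams:
    f=env.grab_frame(c); pickle.dump(f,open(f"pics/{c}_{tag}.pkl","wb")); cv2.imwrite(f"pics/{c}_{tag}.png",f["image"][:,:,::-1])
s=env.read_state(); print(s["t"],s["tool_pos"],yaw(s),s["qvel"])
E
python3 look.py a wrist; python3 look.py b wrist;  python3 - <<'E'
from h import *
import pickle
from bench import env
s=env.read_state();f=pickle.load(open("pics/wrist_b.pkl","rb"))
m=R.from_quat(s["tool_rot"]).as_matrix()
g=s["tool_pos"]+m[:,1]*.155
print("grasp px",proj(KW,f["T"],g,True), "hub",proj(KW,f["T"],(.5539,.103,.1217),True))
for d in env.boxes_of("wheel_mid","wrist"):print(d)
E
```

```text
2.9 [0.55784086 0.09607369 0.34402334] -0.4973567425623365 [ 0.08279663 -0.02776957  0.06213367  0.00499898 -0.0139263  -0.10761313]
2.95 [0.5560202  0.09849661 0.34407684] -0.48925805852221155 [ 0.07919401 -0.03114959  0.05812708  0.01680462  0.00569308 -0.0564236 ]
grasp px [311.64151232 335.76143782] hub [306.05866401 265.63249336]
{'location': [0.5555, 0.1027, 0.1119], 'p': 0.94}
```

View pics/wrist_b.png

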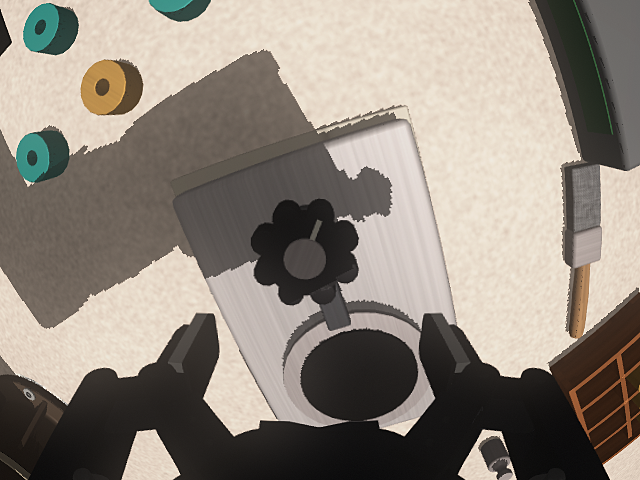

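```bash
python3 - <<'E'
from h import *
from bench import env
s=env.read_state();print(goto(s,(.554,.103,.315),-.48),s["t"],s["tool_pos"],yaw(s),s["wrist_torque"])
E
```

```text
(array([-0.17,  2.92,  0.21]), array([ 0.   , -0.004, -0.   ])) 3.0 [0.554574   0.10036455 0.34416154] -0.48444055985427575 [-0.0169601  -0.02845054 -0.06105468]
```

{"op": "send_rows", "data": {
  "travel": [
    [0,0.3,0],
    [0,0.8,0],
    [0,1.4,0],
    [0,2.0,0],
    [0,2.5,0],
    [0,2.8,0],
    [0,3.0,0],
    [0,3.0,0],
    [0,3.0,0],
    [0,3.0,0]
  ],
  "rot": [
    [0,0,0],
    [0,0,0],
    [0,0,0],
    [0,0,0],
    [0,0,0],
    [0,0,0],
    [0,0,0],
    [0,0,0],
    [0,0,0],
    [0,0,0]
  ]
}}

```text
t: 4.25
tool_pos: [0.5534, 0.1027, 0.3148]
tool_rot: [-0.687, 0.168, -0.168, 0.687]
wrist_force: [-0.2, 0.7, -0.3]
grip_width: 0.0852
```

```bash
python3 look.py c wrist,side; python3 - <<'E'
from h import *
import pickle
from bench import env
s=env.read_state();f=pickle.load(open("pics/wrist_c.pkl","rb"))
m=R.from_quat(s["tool_rot"]).as_matrix()
g=s["tool_pos"]+m[:,1]*.155
print(s["tool_pos"],s["tool_rot"],s["wrist_force"],s["wrist_torque"])
print((m.T@(f["T"][:3,3]-s["tool_pos"])).round(4),(m.T@f["T"][:3,:3]).round(3))
print("grasp px",proj(KW,f["T"],g,True), "hub",proj(KW,f["T"],(.5539,.103,.1217),True))
for d in env.boxes_of("wheel_mid","wrist"):print(d)
c=cv2.imread("pics/wrist_c.png")[180:420,180:460];cv2.imwrite("pics/wc.png",cv2.resize(c,None,fx=2.8,fy=2.5))
c=cv2.imread("pics/side_c.png")[130:280,270:410];cv2.imwrite("pics/sc.png",cv2.resize(c,None,fx=4,fy=4,interpolation=cv2.INTER_CUBIC))
E
```

```text
4.35 [0.5533621  0.10266984 0.31478214] -0.4800798367456181 [ 0.0009747  -0.00062079  0.00228238 -0.00062284 -0.00151889 -0.00019407]
[0.5533621  0.10266984 0.31478214] [-0.6867756   0.16806238 -0.16815473  0.68689031] [ 0.27042212 -0.76482721 -0.09221153] [ 0.06241627 -0.06334765 -0.04773666]
[-0.      0.0296  0.0821] [[ 1.    -0.     0.001]
 [ 0.001  0.32  -0.947]
 [ 0.     0.947  0.32 ]]
grasp px [319.09166482 338.27064026] hub [319.7254376  294.87665791]
{'location': [0.5563, 0.1063, 0.1122], 'p': 0.67}
```

View pics/wrist_c.png

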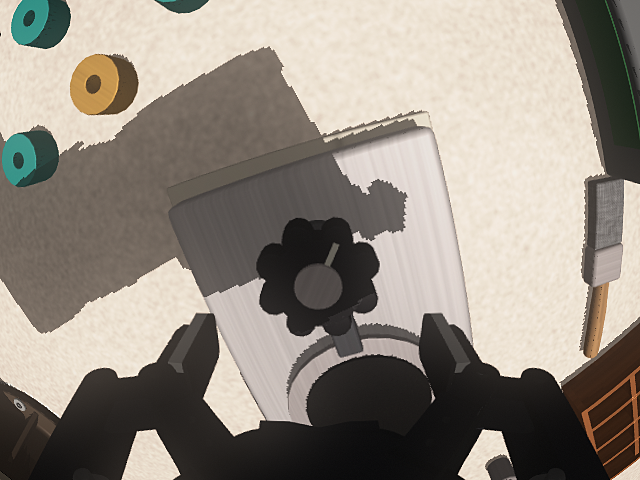

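View pics/sc.png

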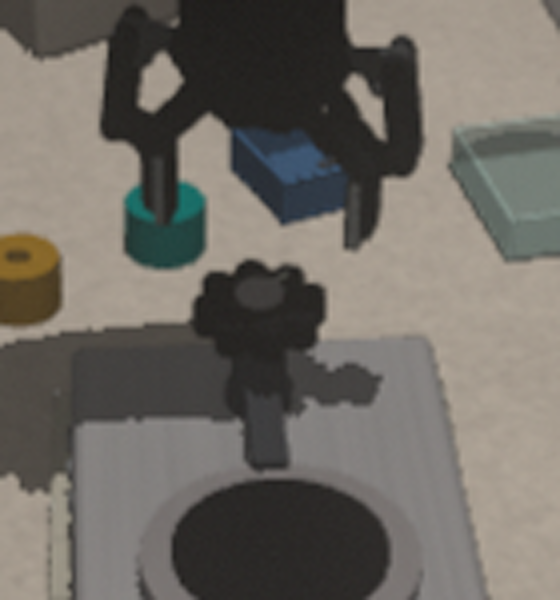

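```bash
python3 - <<'E'
from h import *
import pickle
f=pickle.load(open("pics/wrist_c.pkl","rb"))
from bench import env
s=env.read_state()
m=R.from_quat(s["tool_rot"]).as_matrix()
im=cv2.imread("pics/wrist_c.png")
im=cv2.convertScaleAbs(im,alpha=1.6,beta=20)
P=lambda p:proj(KW,f["T"],s["tool_pos"]+m@np.array(p),True)
for ty,col in((.160,(0,0,255)),(.165,(0,255,0)),(.17,(255,0,0))):
  for sx in(-.0427,.0427):
    a=[P((sx,ty,z)) for z in(-.011,.011)]
    print(ty,sx,a)
    cv2.line(im,tuple(int(v*8) for v in a[0]),tuple(int(v*8) for v in a[1]),col,1,cv2.LINE_AA,3)
c=im[260:420,150:480];cv2.imwrite("pics/fing.png",cv2.resize(c,None,fx=2.4,fy=2.4,interpolation=cv2.INTER_CUBIC))
# triangulate hub using b & c? wrist c + top + side
Ts=np.load("Ts.npy");Tt=np.load("Tt.npy")
rc=ray(KW,f["T"],(318.3,287),True)
print(tri([rc,ray(KT,Tt,(279.5,214.6)),ray(KS,Ts,(335.1,202.2))]))
print(tri([rc,ray(KT,Tt,(279.5,214.6))]),tri([rc,ray(KS,Ts,(335.1,202.2))]))
E
```

```text
0.16 -0.0427 [array([220.88021902, 350.71765279]), array([214.53715162, 306.61874556])]
0.16 0.0427 [array([417.24440746, 350.82225371]), array([423.65196334, 306.72393884])]
0.165 -0.0427 [array([223.38200415, 344.41271134]), array([217.4893011 , 301.04085421])]
0.165 0.0427 [array([414.74765595, 344.51403351]), array([420.70235267, 301.14251186])]
0.17 -0.0427 [array([225.77885927, 338.40118474]), array([220.29680335, 295.75999063])]
0.17 0.0427 [array([412.35541048, 338.49938517]), array([417.89708795, 295.85830057])]
(array([0.55442234, 0.10478858, 0.11946286]), [0.0013081723627804956, 0.001835782588822265, 0.0011648195170433336])
(array([0.55382547, 0.10374724, 0.11410279]), [0.00030696571980069753, 0.00030696571980077885]) (array([0.55514524, 0.10614385, 0.11959909]), [0.0003605343293814931, 0.0003605343293813418])
```

View pics/fing.png

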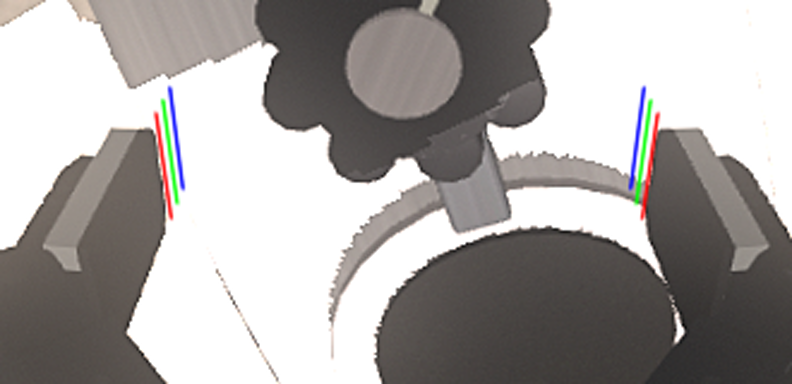

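View pics/wc.png

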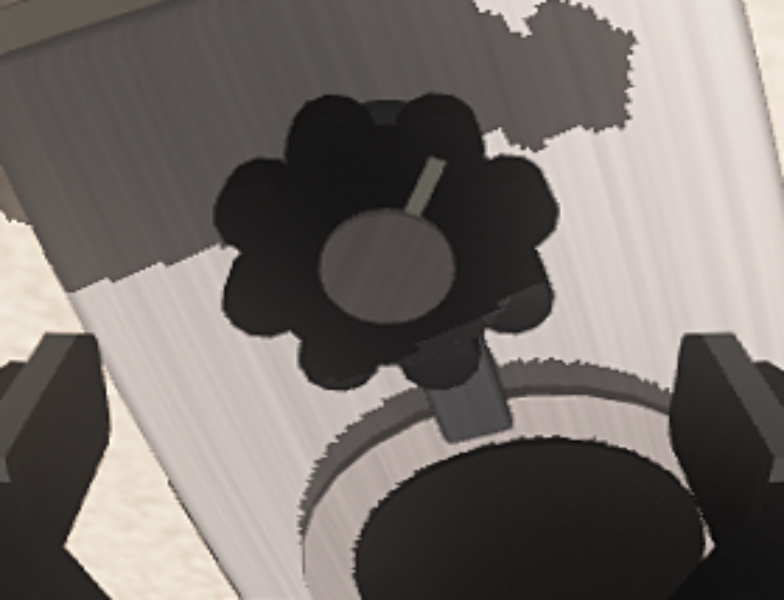

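{"op": "send_rows", "data": {
  "travel": [
    [0,0.4,0.1],
    [0,1.0,0.2],
    [0,1.6,0.2],
    [0,2.2,0.2],
    [0,2.8,0.2],
    [0,3.3,0.2],
    [0,3.7,0.2],
    [0,4.0,0.2],
    [0,4.0,0.2],
    [0,4.0,0.2]
  ],
  "rot": [
    [0,0,0],
    [0,0,0],
    [0,0,0],
    [0,0,0],
    [0,0,0],
    [0,0,0],
    [0,0,0],
    [0,0,0],
    [0,0,0],
    [0,0,0]
  ]
}}

```text
t: 5.65
tool_pos: [0.5543, 0.1045, 0.2748]
tool_rot: [-0.687, 0.168, -0.168, 0.687]
wrist_force: [0.3, 0.0, -0.1]
grip_width: 0.0856
```

```bash
python3 look.py d wrist,side; python3 - <<'E'
from h import *
import pickle
from bench import env
s=env.read_state();f=pickle.load(open("pics/wrist_d.pkl","rb"))
m=R.from_quat(s["tool_rot"]).as_matrix()
P=lambda p:proj(KW,f["T"],s["tool_pos"]+m@np.array(p),True).round(1)
print(s["wrist_force"],s["wrist_torque"])
print("axis pts",[(y,P((0,y,0))) for y in(.148,.155,.165)])
c=cv2.imread("pics/wrist_d.png")[180:420,180:460];cv2.imwrite("pics/wd.png",cv2.resize(c,None,fx=2.5,fy=2.5))
c=cv2.imread("pics/side_d.png")[130:280,270:410];cv2.imwrite("pics/sd.png",cv2.resize(c,None,fx=4,fy=4,interpolation=cv2.INTER_CUBIC))
E
```

```text
5.75 [0.55430603 0.10446262 0.27484199] -0.4800217772426087 [-0.00028655  0.00166796  0.001388   -0.00064292  0.00153259  0.00096589]
[ 0.25263932 -0.75271277 -0.03047484] [ 0.00255159 -0.02248688 -0.05519442]
axis pts [(0.148, array([319.1, 348.3])), (0.155, array([319.1, 338.4])), (0.165, array([319.1, 325.5]))]
```

View pics/wd.png

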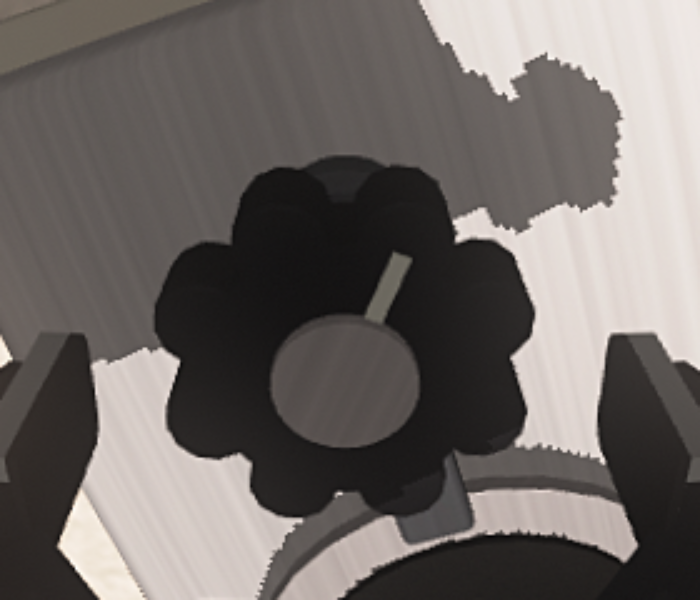

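View pics/sd.png

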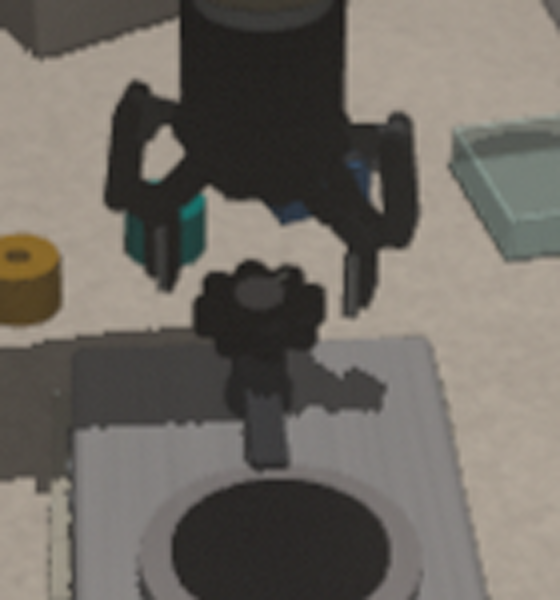

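```bash
python3 - <<'E'
from h import *
import pickle
C=[(.5533621,.10266984,.31478214),(.55430603,.10446262,.27484199)]
fc=pickle.load(open("pics/wrist_c.pkl","rb"));fd=pickle.load(open("pics/wrist_d.pkl","rb"))
for im,r in(("c",(180,460)),("d",(180,460))):
    pass
for uc,ud in(((318.2,286.5),(318,333)),((318.2,287),(318,332.7)),((318.2,286.2),(318,333.4))):
    p,e=tri([ray(KW,fc["T"],uc,True),ray(KW,fd["T"],ud,True)])
    m=fd["T"][:3,:3]
    print(p,e)
    th=-.48;d=p-C[1]; print("tool x,z",d[0]*np.cos(th)+d[1]*np.sin(th), -d[0]*np.sin(th)+d[1]*np.cos(th))
for z in(.113,.116,.119,.122):
    p=onz(ray(KW,fd["T"],(318,333),True),z);q=onz(ray(KW,fc["T"],(318.2,286.5),True),z);print(z,p.round(4),q.round(4))
E
```

```text
[0.55439981 0.10558397 0.11739402] [5.876517482009769e-06, 5.876517482058823e-06]
tool x,z -0.0004346297311407325 0.0010379346688058973
[0.55369435 0.10424425 0.11477509] [5.074150625889159e-06, 5.0741506260205345e-06]
tool x,z -0.00044171768465968295 -0.00047615247050549457
[0.5549505  0.10662916 0.11955507] [6.528321773610859e-06, 6.52832177369748e-06]
tool x,z -0.00042881989385483703 0.0022193081312458438
0.113 [0.5531 0.1031 0.113 ] [0.5534 0.1038 0.113 ]
0.116 [0.554  0.1048 0.116 ] [0.5541 0.105  0.116 ]
0.119 [0.5549 0.1065 0.119 ] [0.5547 0.1063 0.119 ]
0.122 [0.5558 0.1082 0.122 ] [0.5554 0.1075 0.122 ]
```

{"op": "send_rows", "data": {
  "travel": [
    [-0.02,0.3,0.03],
    [-0.03,0.7,0.05],
    [-0.03,1.1,0.05],
    [-0.03,1.5,0.05],
    [-0.03,1.9,0.05],
    [-0.03,2.2,0.05],
    [-0.03,2.4,0.05],
    [-0.03,2.4,0.05],
    [-0.03,2.4,0.05],
    [-0.03,2.4,0.05]
  ],
  "rot": [
    [0,0,0],
    [0,0,0],
    [0,0,0],
    [0,0,0],
    [0,0,0],
    [0,0,0],
    [0,0,0],
    [0,0,0],
    [0,0,0],
    [0,0,0]
  ]
}}

```text
t: 7.0
tool_pos: [0.5543, 0.1051, 0.2508]
tool_rot: [-0.687, 0.168, -0.168, 0.687]
wrist_force: [0.4, 0.5, 0.6]
grip_width: 0.0854
```

```bash
python3 look.py e wrist,side; python3 - <<'E'
from h import *
import pickle
from bench import env
s=env.read_state()
print(s["wrist_force"],s["wrist_torque"])
c=cv2.imread("pics/wrist_e.png")[200:440,160:480];c=cv2.convertScaleAbs(c,alpha=1.8,beta=20);a=cv2.resize(c,None,fx=2.4,fy=2.4)
cv2.imwrite("pics/we.png",a)
c=cv2.imread("pics/side_e.png")[150:250,280:400];c=cv2.convertScaleAbs(c,alpha=1.8,beta=20);cv2.imwrite("pics/se.png",cv2.resize(c,None,fx=6,fy=6,interpolation=cv2.INTER_CUBIC))
E
```

```text
7.1 [0.55425191 0.10505493 0.25081727] -0.4799932320004373 [-4.41497409e-04 -8.53808268e-04  1.30515559e-04  3.75670725e-05
 -1.72971380e-03 -2.29608370e-03]
[0.02457068 0.53476762 0.06035301] [-0.02271656  0.00643157  0.00342067]
```

View pics/we.png

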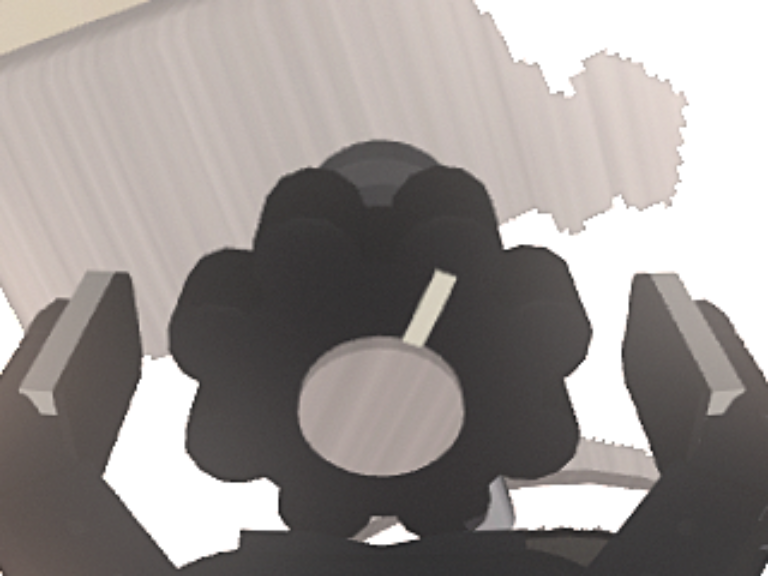

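View pics/se.png

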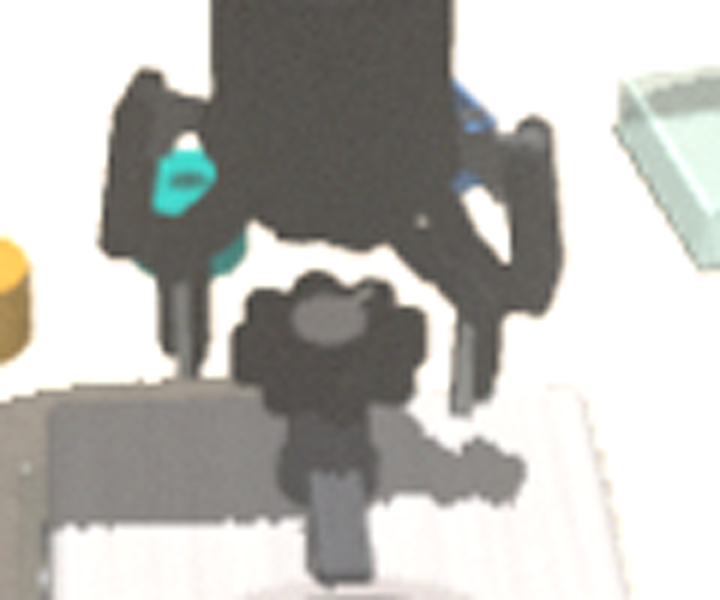

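{"op": "send_rows", "data": {
  "travel": [
    [0,0,0],
    [0,0,0],
    [0,0,0],
    [0,0,0],
    [0,0,0],
    [0,0,0],
    [0,0,0],
    [0,0,0],
    [0,0,0],
    [0,0,0]
  ],
  "rot": [
    [0,0,0],
    [0,0,0],
    [0,0,0],
    [0,0,0],
    [0,0,0],
    [0,0,0],
    [0,0,0],
    [0,0,0],
    [0,0,0],
    [0,0,0]
  ],
  "grip": -1,
  "force": 30
}}

```text
t: 8.35
tool_pos: [0.5542, 0.1051, 0.2509]
tool_rot: [-0.687, 0.168, -0.168, 0.687]
wrist_force: [-1.6, 0.5, 5.4]
grip_width: 0.0614
```

```bash
cat > st.py <<'E'
from h import *
from bench import env
s=env.read_state()
m=R.from_quat(s["tool_rot"]).as_matrix()
print("t",s["t"],"pos",s["tool_pos"].round(4),"yaw",yaw(s).round(4),"F",s["wrist_force"].round(2),"Ftool",(m.T@s["wrist_force"]).round(2),"M",s["wrist_torque"].round(3),"w",round(s["grip_width"],4),"q",s["joint_pos"].round(2),"qd",np.abs(s["qvel"]).max().round(4))
E
python3 st.py; python3 look.py f wrist,side; python3 st.py;python3 - <<'E'
import cv2
c=cv2.imread("pics/wrist_f.png")[200:440,160:480];c=cv2.convertScaleAbs(c,alpha=1.8,beta=20);cv2.imwrite("pics/wf.png",cv2.resize(c,None,fx=2.4,fy=2.4))
c=cv2.imread("pics/side_f.png")[150:250,280:400];c=cv2.convertScaleAbs(c,alpha=1.8,beta=20);cv2.imwrite("pics/sf.png",cv2.resize(c,None,fx=6,fy=6,interpolation=cv2.INTER_CUBIC))
E
```

```text
t 8.35 pos [0.5542 0.1051 0.2509] yaw -0.4799 F [-1.65  0.54  5.4 ] Ftool [-1.71 -5.4  -0.28] M [0.063 0.291 0.048] w 0.0614 q [0.07 0.61 1.85 0.   0.68 0.55] qd 0.0017
8.45 [0.55419673 0.10509887 0.25092841] -0.4799072555858789 [-0.00113547 -0.00102446 -0.00050573  0.00031949 -0.00018072 -0.00084098]
t 8.45 pos [0.5542 0.1051 0.2509] yaw -0.4799 F [-0.84  0.54  5.42] Ftool [-1.   -5.42  0.09] M [0.143 0.366 0.04 ] w 0.0615 q [0.07 0.61 1.85 0.   0.68 0.55] qd 0.0011
```

View pics/wf.png

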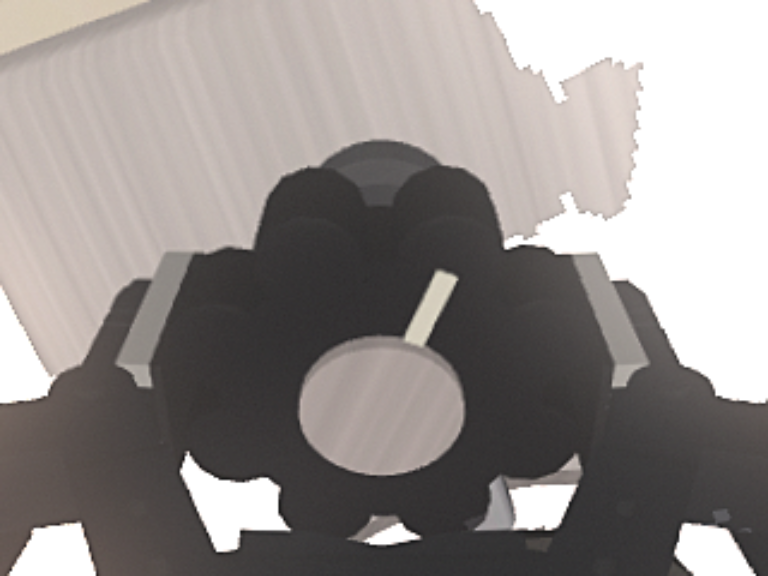

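View pics/sf.png

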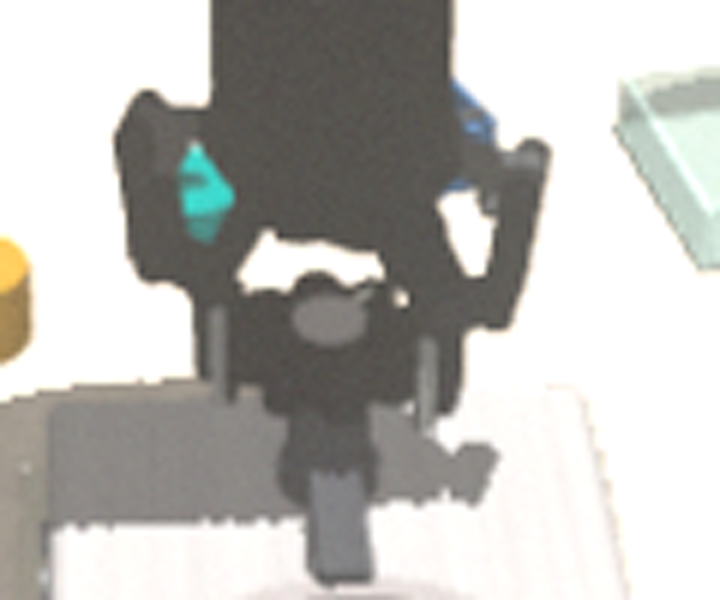

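{"op": "send_rows", "data": {
  "travel": [
    [0,-0.03,0],
    [0,-0.05,0],
    [0,-0.07,0],
    [0,-0.09,0],
    [0,-0.11,0],
    [0,-0.13,0],
    [0,-0.15,0],
    [0,-0.16,0],
    [0,-0.16,0],
    [0,-0.16,0]
  ],
  "rot": [
    [0,-0.04,0],
    [0,-0.09,0],
    [0,-0.14,0],
    [0,-0.19,0],
    [0,-0.24,0],
    [0,-0.29,0],
    [0,-0.33,0],
    [0,-0.35,0],
    [0,-0.35,0],
    [0,-0.35,0]
  ]
}}

```text
t: 9.7
tool_pos: [0.5544, 0.105, 0.2524]
tool_rot: [-0.706, 0.046, -0.046, 0.706]
wrist_force: [0.6, -0.9, 2.9]
grip_width: 0.0614
```

```bash
python3 st.py
```

```text
t 9.7 pos [0.5544 0.105  0.2524] yaw -0.1303 F [ 0.56 -0.86  2.92] Ftool [ 0.67 -2.92 -0.78] M [-0.082 -0.124  0.035] w 0.0614 q [ 0.07  0.6   1.85 -0.    0.69  0.2 ] qd 0.0013
```

{"op": "send_rows", "data": {
  "travel": [
    [0,-0.03,0],
    [0,-0.05,0],
    [0,-0.08,0],
    [0,-0.11,0],
    [0,-0.14,0],
    [0,-0.17,0],
    [0,-0.2,0],
    [0,-0.22,0],
    [0,-0.22,0],
    [0,-0.22,0]
  ],
  "rot": [
    [0,-0.04,0],
    [0,-0.11,0],
    [0,-0.18,0],
    [0,-0.25,0],
    [0,-0.32,0],
    [0,-0.39,0],
    [0,-0.46,0],
    [0,-0.5,0],
    [0,-0.5,0],
    [0,-0.5,0]
  ]
}}

```text
t: 10.95
tool_pos: [0.5546, 0.1051, 0.2544]
tool_rot: [0.695, 0.13, -0.129, -0.695]
wrist_force: [6.0, -0.2, -1.5]
grip_width: 0.0616
```

```bash
python3 st.py;python3 look.py g side,wrist;  python3 st.py; python3 - <<'E'
import cv2
c=cv2.imread("pics/wrist_g.png")[200:440,160:480];c=cv2.convertScaleAbs(c,alpha=1.8,beta=20);a=cv2.resize(c,(533,400))
c=cv2.imread("pics/side_g.png")[150:350,260:420];a2=cv2.resize(c,(320,400),interpolation=cv2.INTER_CUBIC)
import numpy as np
cv2.imwrite("pics/gg.png",np.hstack([a[:,60:],a2]))
E
```

```text
t 10.95 pos [0.5546 0.1051 0.2544] yaw 0.3691 F [ 5.97 -0.22 -1.52] Ftool [ 5.48  1.53 -2.36] M [-0.113 -0.781  0.143] w 0.0616 q [ 0.07  0.6   1.85 -0.    0.69 -0.3 ] qd 0.0017
11.05 [0.55459267 0.10506013 0.25444828] 0.3691696214724757 [-0.0018271   0.00057215  0.00033684  0.0004817  -0.00042978  0.00187603]
t 11.05 pos [0.5546 0.1051 0.2544] yaw 0.3692 F [ 6.53 -1.56 -2.14] Ftool [ 5.52  2.15 -3.81] M [-0.116 -0.783  0.093] w 0.0617 q [ 0.07  0.6   1.85 -0.    0.69 -0.3 ] qd 0.0019
```

View pics/gg.png

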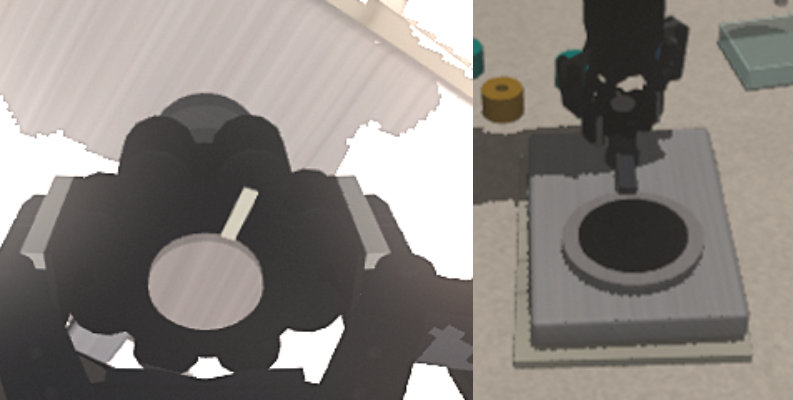

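{"op": "send_rows", "data": {
  "travel": [
    [0.02,0,-0.01],
    [0.04,0,-0.02],
    [0.05,-0.01,-0.02],
    [0.06,-0.03,-0.02],
    [0.06,-0.05,-0.02],
    [0.06,-0.07,-0.02],
    [0.06,-0.09,-0.02],
    [0.06,-0.11,-0.02],
    [0.06,-0.11,-0.02],
    [0.06,-0.11,-0.02]
  ],
  "rot": [
    [0,0,0],
    [0,0,0],
    [0,-0.05,0],
    [0,-0.1,0],
    [0,-0.15,0],
    [0,-0.2,0],
    [0,-0.25,0],
    [0,-0.3,0],
    [0,-0.3,0],
    [0,-0.3,0]
  ]
}}

```text
t: 12.3
tool_pos: [0.555, 0.1051, 0.2556]
tool_rot: [0.668, 0.232, -0.232, -0.668]
wrist_force: [4.6, 0.2, -1.6]
grip_width: 0.0615
```

```bash
python3 st.py
```

```text
t 12.3 pos [0.555  0.1051 0.2556] yaw 0.669 F [ 4.64  0.22 -1.58] Ftool [ 3.78  1.59 -2.7 ] M [ 0.149 -0.696  0.063] w 0.0615 q [ 0.07  0.6   1.85  0.    0.69 -0.6 ] qd 0.0024
```

{"op": "send_rows", "data": {
  "travel": [
    [0.02,0,-0.01],
    [0.04,0,-0.02],
    [0.05,-0.01,-0.02],
    [0.06,-0.03,-0.03],
    [0.07,-0.06,-0.03],
    [0.07,-0.08,-0.03],
    [0.07,-0.11,-0.03],
    [0.07,-0.13,-0.03],
    [0.07,-0.13,-0.03],
    [0.07,-0.13,-0.03]
  ],
  "rot": [
    [0,0,0],
    [0,0,0],
    [0,-0.05,0],
    [0,-0.11,0],
    [0,-0.17,0],
    [0,-0.23,0],
    [0,-0.29,0],
    [0,-0.35,0],
    [0,-0.35,0],
    [0,-0.35,0]
  ]
}}

```text
t: 13.55
tool_pos: [0.5554, 0.1054, 0.257]
tool_rot: [-0.617, -0.345, 0.345, 0.617]
wrist_force: [0.5, 1.3, 3.7]
grip_width: 0.0615
```

```bash
python3 st.py
```

```text
t 13.55 pos [0.5554 0.1054 0.257 ] yaw 1.0188 F [0.54 1.27 3.67] Ftool [ 1.36 -3.67  0.21] M [ 0.19  -0.052  0.089] w 0.0615 q [ 0.07  0.6   1.85  0.    0.7  -0.95] qd 0.0048
```

{"op": "send_rows", "data": {
  "travel": [
    [0.01,-0.02,0],
    [0.01,-0.03,0],
    [0.02,-0.04,0],
    [0.02,-0.06,0],
    [0.03,-0.08,0],
    [0.04,-0.1,0],
    [0.04,-0.12,0],
    [0.04,-0.12,0],
    [0.04,-0.12,0],
    [0.04,-0.12,0]
  ],
  "rot": [
    [0,-0.02,0],
    [0,-0.05,0],
    [0,-0.09,0],
    [0,-0.13,0],
    [0,-0.17,0],
    [0,-0.21,0],
    [0,-0.25,0],
    [0,-0.25,0],
    [0,-0.25,0],
    [0,-0.25,0]
  ]
}}

```text
t: 14.8
tool_pos: [0.5556, 0.1056, 0.258]
tool_rot: [-0.569, -0.419, 0.42, 0.569]
wrist_force: [-3.3, 1.2, 3.1]
grip_width: 0.0614
```

```bash
python3 st.py
```

```text
t 14.8 pos [0.5556 0.1056 0.258 ] yaw 1.2699 F [-3.26  1.15  3.06] Ftool [ 0.13 -3.06  3.46] M [0.003 0.468 0.105] w 0.0614 q [ 0.07  0.6   1.84 -0.    0.7  -1.2 ] qd 0.0027
```

{"op": "send_rows", "data": {
  "travel": [
    [0.0,-0.01,0.01],
    [0.01,-0.02,0.02],
    [0.01,-0.03,0.02],
    [0.01,-0.04,0.02],
    [0.01,-0.04,0.02],
    [0.01,-0.04,0.02],
    [0.01,-0.04,0.02],
    [0.01,-0.04,0.02],
    [0.01,-0.04,0.02],
    [0.01,-0.04,0.02]
  ],
  "rot": [
    [0,-0.01,0],
    [0,-0.02,0],
    [0,-0.03,0],
    [0,-0.04,0],
    [0,-0.05,0],
    [0,-0.06,0],
    [0,-0.06,0],
    [0,-0.06,0],
    [0,-0.06,0],
    [0,-0.06,0]
  ],
  "force": 25
}}

```text
t: 16.05
tool_pos: [0.5556, 0.1057, 0.2584]
tool_rot: [-0.556, -0.436, 0.436, 0.557]
wrist_force: [-3.4, -2.5, -4.9]
grip_width: 0.0615
```

```bash
python3 st.py
```

```text
t 16.05 pos [0.5556 0.1057 0.2584] yaw 1.33 F [-3.44 -2.46 -4.86] Ftool [-3.21  4.86  2.75] M [-0.507  0.573 -0.031] w 0.0615 q [ 0.07  0.6   1.84  0.    0.7  -1.26] qd 0.0013
```

{"op": "send_rows", "data": {
  "travel": [
    [0.0,0,0.01],
    [-0.01,0,0.02],
    [-0.01,0,0.02],
    [-0.01,-0.01,0.02],
    [-0.01,-0.01,0.02],
    [-0.01,-0.01,0.02],
    [-0.01,-0.01,0.02],
    [-0.01,-0.01,0.02],
    [-0.01,-0.01,0.02],
    [-0.01,-0.01,0.02]
  ],
  "rot": [
    [0,-0.01,0],
    [0,-0.02,0],
    [0,-0.03,0],
    [0,-0.04,0],
    [0,-0.05,0],
    [0,-0.06,0],
    [0,-0.06,0],
    [0,-0.06,0],
    [0,-0.06,0],
    [0,-0.06,0]
  ]
}}

```text
t: 17.3
tool_pos: [0.5554, 0.1058, 0.2586]
tool_rot: [-0.543, -0.453, 0.453, 0.543]
wrist_force: [-2.5, 1.9, -7.6]
grip_width: 0.0615
```

```bash
python3 st.py
```

```text
t 17.3 pos [0.5554 0.1058 0.2586] yaw 1.39 F [-2.47  1.87 -7.6 ] Ftool [1.39 7.61 2.77] M [ 0.211  0.343 -0.894] w 0.0615 q [ 0.07  0.6   1.84  0.    0.7  -1.32] qd 0.0008
```

{"op": "send_rows", "data": {
  "travel": [
    [0,0.01,0.01],
    [0,0.02,0.01],
    [0,0.02,0.01],
    [0,0.02,0.01],
    [0,0.02,0.01],
    [0,0.02,0.01],
    [0,0.02,0.01],
    [0,0.02,0.01],
    [0,0.02,0.01],
    [0,0.02,0.01]
  ],
  "rot": [
    [0,0.01,0],
    [0,0.02,0],
    [0,0.03,0],
    [0,0.03,0],
    [0,0.03,0],
    [0,0.03,0],
    [0,0.03,0],
    [0,0.03,0],
    [0,0.03,0],
    [0,0.03,0]
  ]
}}

```text
t: 18.55
tool_pos: [0.5554, 0.1058, 0.2584]
tool_rot: [0.55, 0.445, -0.445, -0.55]
wrist_force: [-2.6, 4.3, -5.0]
grip_width: 0.0612
```

```bash
python3 st.py;python3 look.py h side,top;  python3 st.py; python3 - <<'E'
import cv2
import numpy as np
a=cv2.imread("pics/top_h.png")[165:285,235:395];b=cv2.imread("pics/top0.png")[165:285,235:395]
cv2.imwrite("pics/hh.png",np.vstack([np.hstack([cv2.resize(b,(400,300)),cv2.resize(a,(400,300))]),np.hstack([cv2.resize(cv2.imread(f"pics/side{t}.png")[200:350,230:430],(400,300)) for t in("0","_h")])]))
E
```

```text
t 18.55 pos [0.5554 0.1058 0.2584] yaw 1.3601 F [-2.63  4.26 -4.96] Ftool [3.62 4.96 3.46] M [0.425 0.388 0.013] w 0.0612 q [ 0.07  0.6   1.84  0.    0.7  -1.29] qd 0.0007
18.65 [0.5553796  0.1057587  0.25845689] 1.3600002169892025 [-0.00058468  0.00019757 -0.00090036 -0.00151672  0.0007671  -0.00010361]
t 18.65 pos [0.5554 0.1058 0.2585] yaw 1.36 F [-2.77  3.39 -5.9 ] Ftool [2.73 5.9  3.42] M [0.453 0.347 0.006] w 0.0614 q [ 0.07  0.6   1.84  0.    0.7  -1.29] qd 0.0015
```

View pics/hh.png

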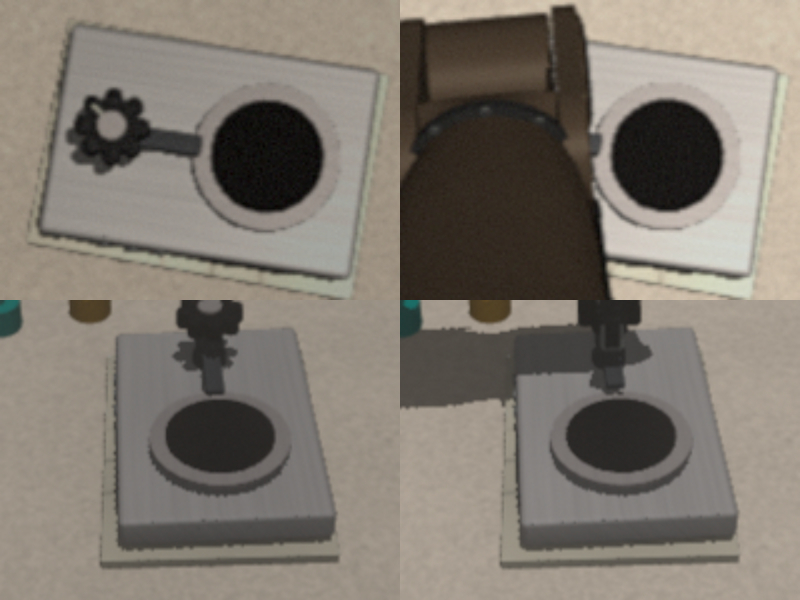

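{"op": "send_rows", "data": {
  "travel": [
    [0.01,0.01,0.01],
    [0.01,0.01,0.02],
    [0.01,0.01,0.02],
    [0.01,0.01,0.02],
    [0.01,0.01,0.02],
    [0.01,0.01,0.02],
    [0.01,0.01,0.02],
    [0.01,0.01,0.02],
    [0.01,0.01,0.02],
    [0.01,0.01,0.02]
  ],
  "rot": [
    [0,0,0],
    [0,-0.005,0],
    [0,-0.01,0],
    [0,-0.015,0],
    [0,-0.015,0],
    [0,-0.015,0],
    [0,-0.015,0],
    [0,-0.015,0],
    [0,-0.015,0],
    [0,-0.015,0]
  ]
}}

```text
t: 19.9
tool_pos: [0.5553, 0.1059, 0.2584]
tool_rot: [0.547, 0.449, -0.449, -0.546]
wrist_force: [-0.1, 0.5, -1.0]
grip_width: 0.0612
```

```bash
python3 st.py
```

```text
t 19.9 pos [0.5553 0.1059 0.2584] yaw 1.375 F [-0.12  0.45 -0.95] Ftool [0.42 0.95 0.21] M [ 0.028 -0.078 -0.554] w 0.0612 q [ 0.07  0.6   1.85  0.    0.7  -1.3 ] qd 0.0011
```

{"op": "send_rows", "data": {
  "travel": [
    [0,0,0],
    [0,0,0],
    [0,0,0],
    [0,0,0],
    [0,0,0],
    [0,0,0],
    [0,0,0],
    [0,0,0],
    [0,0,0],
    [0,0,0]
  ],
  "rot": [
    [0,0.005,0],
    [0,0.01,0],
    [0,0.01,0],
    [0,0.01,0],
    [0,0.01,0],
    [0,0.01,0],
    [0,0.01,0],
    [0,0.01,0],
    [0,0.01,0],
    [0,0.01,0]
  ]
}}

```text
t: 21.15
tool_pos: [0.5552, 0.1059, 0.2584]
tool_rot: [0.549, 0.446, -0.446, -0.549]
wrist_force: [2.2, 0.1, 0.0]
grip_width: 0.0616
```

{"op": "send_rows", "data": {
  "travel": [
    [0,0,0],
    [0,0,0],
    [0,0,0],
    [0,0,0],
    [0,0,0],
    [0,0,0],
    [0,0,0],
    [0,0,0],
    [0,0,0],
    [0,0,0]
  ],
  "rot": [
    [0,0,0],
    [0,0,0],
    [0,0,0],
    [0,0,0],
    [0,0,0],
    [0,0,0],
    [0,0,0],
    [0,0,0],
    [0,0,0],
    [0,0,0]
  ],
  "grip": 1
}}

```text
t: 22.4
tool_pos: [0.5552, 0.1059, 0.2583]
tool_rot: [-0.549, -0.446, 0.446, 0.549]
wrist_force: [0.3, -0.4, 0.2]
grip_width: 0.0854
```

```bash
python3 st.py
```

```text
t 22.4 pos [0.5552 0.1059 0.2583] yaw 1.365 F [ 0.34 -0.42  0.21] Ftool [-0.34 -0.21 -0.42] M [-0.04  -0.047 -0.032] w 0.0854 q [ 0.07  0.6   1.85  0.    0.7  -1.29] qd 0.0023
```

```bash
python3 - <<'E'
from h import *
from bench import env
s=env.read_state();print(goto(s,(.4600,.2856,.285),1.134))
E
```

```text
(array([15.65, -2.67, 12.99]), array([0.   , 0.231, 0.   ]))
```

{"op": "send_rows", "data": {
  "travel": [
    [0,-1.5,0],
    [0,-4.5,0],
    [0,-7,0.2],
    [2.5,-7,2],
    [5.5,-7,4.6],
    [8.5,-6,7.1],
    [11.5,-5,9.6],
    [14,-4,11.8],
    [15.3,-3,12.8],
    [15.7,-2.7,13.0]
  ],
  "rot": [
    [0,0,0],
    [0,0,0],
    [0,0.03,0],
    [0,0.06,0],
    [0,0.1,0],
    [0,0.14,0],
    [0,0.18,0],
    [0,0.21,0],
    [0,0.23,0],
    [0,0.23,0]
  ]
}}

```text
t: 23.65
tool_pos: [0.4596, 0.2869, 0.2857]
tool_rot: [-0.596, -0.381, 0.381, 0.596]
wrist_force: [-0.1, 0.0, -1.3]
grip_width: 0.0855
```

```bash
python3 st.py; python3 look.py i wrist,top; python3 look.py i2 wrist; python3 st.py; python3 - <<'E'
import cv2
import numpy as np
a=cv2.imread("pics/top_i.png")[165:285,235:395];b=cv2.imread("pics/top0.png")[165:285,235:395]
cv2.imwrite("pics/ii.png",np.hstack([cv2.resize(b,(400,300)),cv2.resize(a,(400,300))]))
E
```

```text
t 23.65 pos [0.4596 0.2869 0.2857] yaw 1.1366 F [-0.08  0.03 -1.33] Ftool [-0.01  1.33  0.09] M [0.062 0.001 0.012] w 0.0855 q [ 0.44  0.53  1.88  0.    0.73 -0.7 ] qd 0.0429
23.75 [0.46012353 0.28623033 0.28575001] 1.1359422741330254 [-1.72965410e-02 -6.82440146e-03  8.71678019e-04 -4.88850136e-05
  7.73452821e-04 -5.85998287e-03]
23.8 [0.46032883 0.28588639 0.28586076] 1.135334018610324 [-0.00812462 -0.00180767  0.00237282 -0.00032103 -0.00163683  0.00187376]
t 23.8 pos [0.4603 0.2859 0.2859] yaw 1.1353 F [-0.41 -0.45  0.01] Ftool [-0.58 -0.01  0.18] M [ 0.017 -0.018 -0.003] w 0.0854 q [ 0.43  0.53  1.88 -0.    0.73 -0.7 ] qd 0.0081
```

View pics/ii.png

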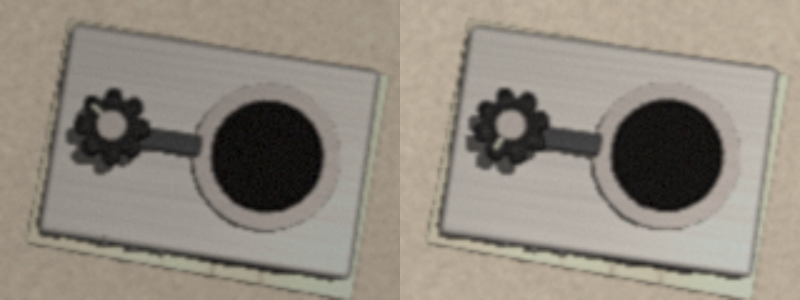

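View pics/wrist_i2.png

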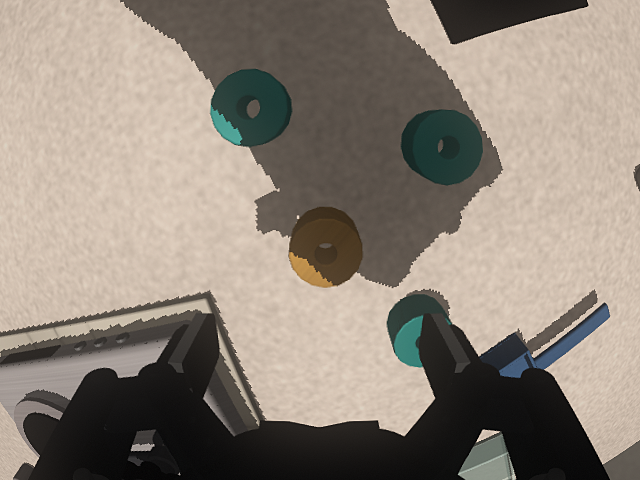

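```bash
python3 - <<'E'
from h import *
import pickle
from bench import env
s=env.read_state();f=pickle.load(open("pics/wrist_i2.pkl","rb"))
im=f["image"]; c=im[195:300,270:380][:,:,::-1]; cv2.imwrite("pics/ri.png",cv2.resize(c,None,fx=6,fy=5,interpolation=cv2.INTER_CUBIC))
for z in (.034,.039): print(onz(ray(KW,f["T"],(325.8,253.5),True),z))
Ts=np.load("Ts.npy");Tt=np.load("Tt.npy")
print(tri([ray(KW,f["T"],(325.8,253.5),True),ray(KT,Tt,(199.8,263.1)),ray(KS,Ts,(274.2,193.7))]))
print(onz(ray(KT,Tt,(199.8,263.1)),.034),onz(ray(KS,Ts,(274.2,193.7)),.034))
print(env.boxes_of("weight_mid","wrist"))
E
```

```text
[0.46075852 0.29065429 0.034     ]
[0.45905405 0.29132944 0.039     ]
(array([0.46039694, 0.2887999 , 0.03568121]), [0.0020656853423041345, 0.002630619732698757, 0.0012669002736924342])
[0.45969728 0.28655371 0.034     ] [0.46175589 0.29299576 0.034     ]
[{'location': [0.4264, 0.3878, 0.034], 'p': 0.96}, {'location': [0.4599, 0.2896, 0.0331], 'p': 0.84}, {'location': [0.5373, 0.3222, 0.0274], 'p': 0.65}, {'location': [0.3607, 0.2888, 0.0323], 'p': 0.55}, {'location': [0.4565, 0.1298, 0.0112], 'p': 0.42}]
```

View pics/ri.png

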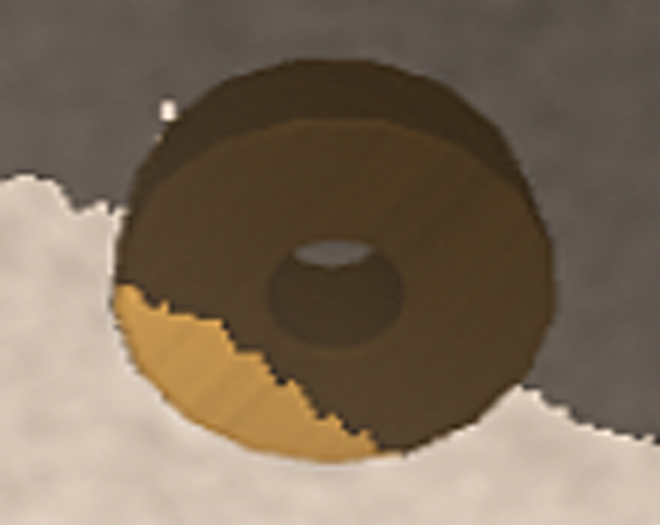

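{"op": "send_rows", "data": {
  "travel": [
    [0.2,1.5,0.1],
    [0.4,3.5,0.15],
    [0.4,5.5,0.15],
    [0.4,7.3,0.15],
    [0.4,8.8,0.15],
    [0.4,9.8,0.15],
    [0.4,10.4,0.15],
    [0.4,10.7,0.15],
    [0.4,10.7,0.15],
    [0.4,10.7,0.15]
  ],
  "rot": [
    [0,0,0],
    [0,0,0],
    [0,0,0],
    [0,0,0],
    [0,0,0],
    [0,0,0],
    [0,0,0],
    [0,0,0],
    [0,0,0],
    [0,0,0]
  ]
}}

```text
t: 25.1
tool_pos: [0.4604, 0.2905, 0.1787]
tool_rot: [0.596, 0.38, -0.38, -0.596]
wrist_force: [-0.7, 0.5, -0.0]
grip_width: 0.0855
```

```bash
python3 st.py; python3 look.py j wrist
```

```text
t 25.1 pos [0.4604 0.2905 0.1787] yaw 1.1351 F [-0.66  0.55 -0.05] Ftool [0.22 0.05 0.83] M [-0.01  -0.006 -0.04 ] w 0.0855 q [ 0.44  0.71  1.94  0.    0.5  -0.69] qd 0.0019
25.15 [0.46039182 0.29044042 0.17866249] 1.1350238294270176 [-0.00184335 -0.00034686  0.0009897   0.0004062  -0.00059616  0.00135567]
```

View pics/wrist_j.png

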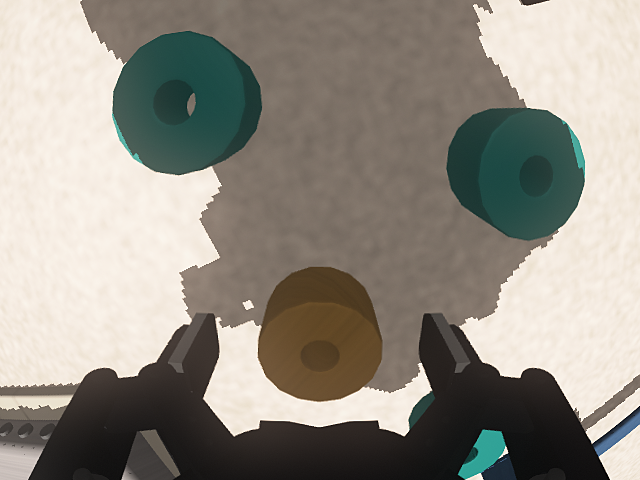

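{"op": "send_rows", "data": {
  "travel": [
    [0,0,0],
    [0,0,0],
    [0,0,0],
    [0,0,0],
    [0,0,0],
    [0,0,0],
    [0,0,0],
    [0,0,0],
    [0,0,0],
    [0,0,0]
  ],
  "rot": [
    [0,0,0],
    [0,0,0],
    [0,0,0],
    [0,0,0],
    [0,0,0],
    [0,0,0],
    [0,0,0],
    [0,0,0],
    [0,0,0],
    [0,0,0]
  ],
  "grip": -1,
  "force": 35
}}

```text
t: 26.4
tool_pos: [0.4604, 0.2905, 0.1786]
tool_rot: [-0.596, -0.38, 0.38, 0.596]
wrist_force: [-0.5, -0.1, 6.7]
grip_width: 0.0463
```

```bash
python3 st.py; python3 look.py k wrist; python3 - <<'E'
from h import *
import pickle
f=pickle.load(open("pics/wrist_k.pkl","rb"))
im=f["image"][:,:,::-1]; cv2.imwrite("pics/rk.png",cv2.resize(im[240:440,160:480],None,fx=2.4,fy=2.4))
from bench import env
s=env.read_state();m=R.from_quat(s["tool_rot"]).as_matrix()
for z in(-.001,0,.001): print(z,proj(KW,f["T"],s["tool_pos"]+m@np.array((0,.1447,z)),True))
E
```

```text
t 26.4 pos [0.4604 0.2905 0.1786] yaw 1.1349 F [-0.49 -0.12  6.68] Ftool [-0.32 -6.68  0.39] M [-0.02   0.094 -0.029] w 0.0463 q [ 0.44  0.71  1.94  0.    0.5  -0.69] qd 0.0015
26.45 [0.46037435 0.29043902 0.17861219] 1.1349699647211648 [ 0.00028546 -0.00026649 -0.00025704  0.00039522  0.00109064  0.00046903]
-0.001 [319.66173682 356.71259679]
0 [319.66545256 354.58962674]
0.001 [319.66917207 352.44910102]
```

View pics/rk.png

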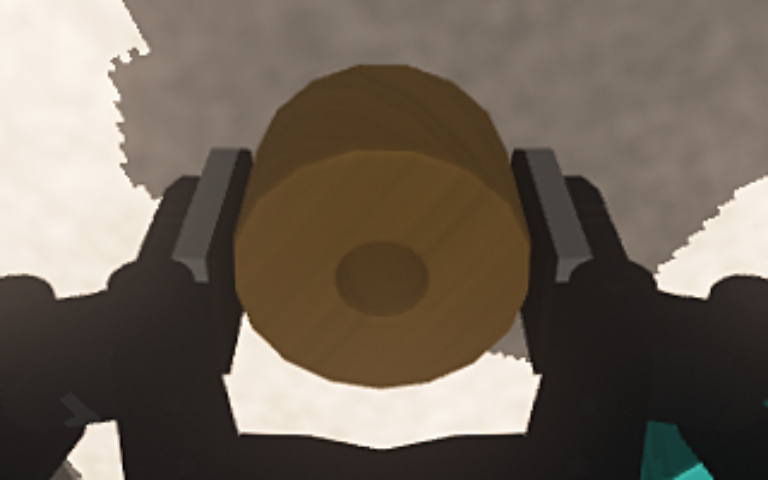

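```bash
python3 - <<'E'
from h import *
from bench import env
s=env.read_state();print(goto(s,(.62,-.07,.34),1.135),goto(s,(.54,.11,.36),1.135))
E
```

```text
(array([-25.93, -16.14, -29.69]), array([ 0., -0.,  0.])) (array([-12.99, -18.14, -14.84]), array([ 0., -0.,  0.]))
```

{"op": "send_rows", "data": {
  "travel": [
    [0,-0.5,0],
    [0,-2,0],
    [0,-5,0],
    [0,-8.5,0],
    [0,-12,0],
    [-1,-15,-1],
    [-3,-17.5,-3.5],
    [-6,-18.1,-7],
    [-9.5,-18.1,-11],
    [-13,-18.1,-14.8]
  ],
  "rot": [
    [0,0,0],
    [0,0,0],
    [0,0,0],
    [0,0,0],
    [0,0,0],
    [0,0,0],
    [0,0,0],
    [0,0,0],
    [0,0,0],
    [0,0,0]
  ]
}}

```text
t: 27.7
tool_pos: [0.5397, 0.1085, 0.3603]
tool_rot: [0.596, 0.38, -0.38, -0.596]
wrist_force: [1.1, -0.3, -3.5]
grip_width: 0.0461
```

{"op": "send_rows", "data": {
  "travel": [
    [-2.6,0,-3],
    [-5.2,0,-6],
    [-7.8,0.5,-9],
    [-10.2,1,-11.6],
    [-12,1.5,-13.6],
    [-12.9,2,-14.8],
    [-12.9,2,-14.8],
    [-12.9,2,-14.8],
    [-12.9,2,-14.8],
    [-12.9,2,-14.8]
  ],
  "rot": [
    [0,0,0],
    [0,0,0],
    [0,0,0],
    [0,0,0],
    [0,0,0],
    [0,0,0],
    [0,0,0],
    [0,0,0],
    [0,0,0],
    [0,0,0]
  ]
}}

```text
t: 28.95
tool_pos: [0.6192, -0.0687, 0.3395]
tool_rot: [0.596, 0.38, -0.38, -0.596]
wrist_force: [-0.5, -0.2, -4.7]
grip_width: 0.046
```

```bash
python3 st.py; python3 look.py l wrist,side; python3 - <<'E'
from bench import env
for c in("wrist","side"): print(c,env.boxes_of("mat_top",c))
E
```

```text
t 28.95 pos [ 0.6192 -0.0687  0.3395] yaw 1.1358 F [-0.55 -0.2  -4.73] Ftool [-0.41  4.73  0.41] M [-0.033 -0.021 -0.044] w 0.046 q [-0.22  0.56  1.63  0.    0.95 -1.35] qd 0.0063
29.05 [ 0.61925235 -0.06900092  0.33944224] 1.135427900169576 [-0.00255628  0.00128804 -0.00099334  0.001058    0.00115753 -0.00130844]
wrist [{'location': [0.5314, -0.0266, 0.071], 'p': 0.92}]
side [{'location': [0.5293, -0.0348, 0.0646], 'p': 0.66}]
```

View pics/wrist_l.png

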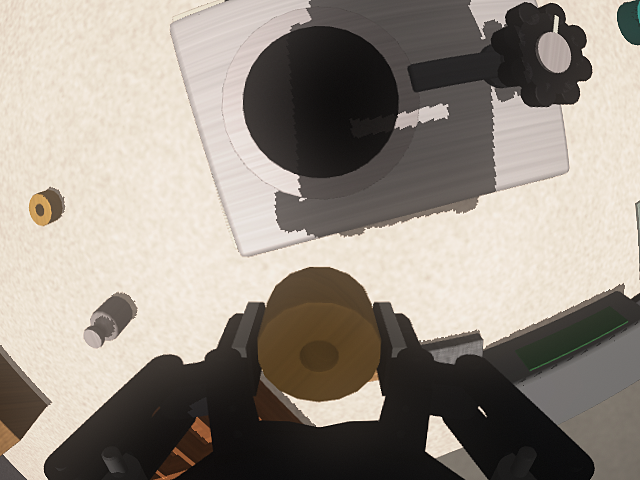

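View pics/side_l.png

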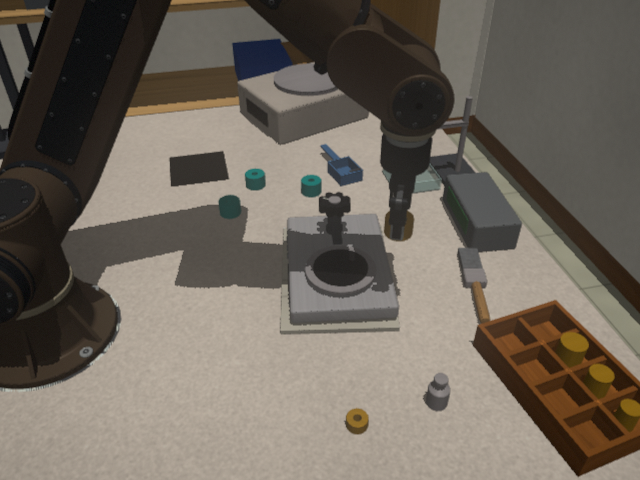

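```bash
python3 - <<'E'
from h import *
import pickle
from scipy.optimize import least_squares
f=pickle.load(open("pics/wrist_l.pkl","rb"));g=cv2.cvtColor(f["image"],cv2.COLOR_RGB2GRAY)
print(g[100,[250,280,300,330,380,395,402,410]])
for th in(30,36,42):
    m=(g<th).astype(np.uint8); m[:15]=0
    m=cv2.morphologyEx(m,cv2.MORPH_CLOSE,np.ones((5,5)));m=cv2.morphologyEx(m,cv2.MORPH_OPEN,np.ones((7,7)))
    k,l,st,ce=cv2.connectedComponentsWithStats(m); j=l[100,320]; 
    print(th,st[j],ce[j])
    cs,_=cv2.findContours((l==j).astype(np.uint8),cv2.RETR_EXTERNAL,cv2.CHAIN_APPROX_NONE);c=max(cs,key=len)[:,0].astype(float)
    for z in(.067,.070,.073):
        P=np.array([onz(ray(KW,f["T"],p,True),z)[:2] for p in c])
        r=least_squares(lambda v:np.hypot(P[:,0]-v[0],P[:,1]-v[1])-v[2],[.53,-.03,.05],loss="soft_l1",f_scale=.001)
        print(z,r.x.round(4),np.abs(r.fun).mean().round(5))
from bench import env
s=env.read_state();mm=R.from_quat(s["tool_rot"]).as_matrix()
for z in(-.001,0): print(proj(KW,f["T"],s["tool_pos"]+mm@np.array((0,.1446,z)),True))
E
```

```text
[57 42 24 15 18 20 72 75]
30 [  292    27   106   149 11556] [343.06066113 100.46028037]
0.067 [ 0.5367 -0.0137  0.0388] 0.00449
0.07 [ 0.5368 -0.0139  0.0383] 0.00443
0.073 [ 0.5369 -0.0142  0.0378] 0.00438
36 [  290    26   108   152 12931] [339.98306395 100.7256206 ]
0.067 [ 0.5353 -0.0176  0.0428] 0.00507
0.07 [ 0.5354 -0.0178  0.0422] 0.005
0.073 [ 0.5355 -0.018   0.0417] 0.00494
42 [  278    26   120   152 14218] [335.68940779 100.50267267]
0.067 [ 0.5343 -0.0183  0.0437] 0.00469
0.07 [ 0.5345 -0.0185  0.0431] 0.00463
0.073 [ 0.5346 -0.0187  0.0426] 0.00457
[318.64122479 357.14161316]
[318.64288146 355.02353671]
```

Lit part is brighter; use local thresholds (row/column edge picking) instead.

```bash
python3 - <<'E'
from h import *
import pickle
from scipy.optimize import least_squares
f=pickle.load(open("pics/wrist_l.pkl","rb"));g=cv2.cvtColor(f["image"],cv2.COLOR_RGB2GRAY)
for th in(58,66,62):
    m=(g<th).astype(np.uint8); m[:15]=0
    m=cv2.morphologyEx(m,cv2.MORPH_OPEN,np.ones((9,9)))
    k,l,st,ce=cv2.connectedComponentsWithStats(m); j=l[100,320]; 
    print(th,st[j],ce[j])
    cs,_=cv2.findContours((l==j).astype(np.uint8),cv2.RETR_EXTERNAL,cv2.CHAIN_APPROX_NONE);c=max(cs,key=len)[:,0].astype(float)
    for z in(.067,.070,.073):
        P=np.array([onz(ray(KW,f["T"],p,True),z)[:2] for p in c])
        r=least_squares(lambda v:np.hypot(P[:,0]-v[0],P[:,1]-v[1])-v[2],[.53,-.03,.05],loss="soft_l1",f_scale=.001)
        print(z,r.x.round(4),np.abs(r.fun).mean().round(5))
E
```

```text
58 [  248    26   151   152 18139] [322.21627433 101.23705827]
0.067 [ 0.5316 -0.0261  0.0497] 0.00081
0.07 [ 0.5317 -0.0262  0.0491] 0.0008
0.073 [ 0.5319 -0.0263  0.0485] 0.00079
66 [  243    26   156   152 18573] [320.72206967 101.55246864]
0.067 [ 0.5314 -0.0268  0.0502] 0.00019
0.07 [ 0.5316 -0.0269  0.0495] 0.00019
0.073 [ 0.5318 -0.0269  0.0489] 0.00019
62 [  244    26   155   152 18534] [320.74900183 101.55168879]
0.067 [ 0.5314 -0.0267  0.0501] 0.00019
0.07 [ 0.5316 -0.0268  0.0495] 0.00019
0.073 [ 0.5318 -0.0269  0.0489] 0.00019
```

```bash
python3 - <<'E'
from h import *
from bench import env
s=env.read_state();print(goto(s,(.5310,-.0265,.254),1.135))
E
```

```text
(array([0.14, 8.54, 9.81]), array([0., 0., 0.]))
```

{"op": "send_rows", "data": {
  "travel": [
    [0,0.5,1.5],
    [0.1,1,4],
    [0.14,1.5,7],
    [0.14,2.5,9],
    [0.14,4,9.8],
    [0.14,5.5,9.8],
    [0.14,6.8,9.8],
    [0.14,7.8,9.8],
    [0.14,8.3,9.8],
    [0.14,8.5,9.8]
  ],
  "rot": [
    [0,0,0],
    [0,0,0],
    [0,0,0],
    [0,0,0],
    [0,0,0],
    [0,0,0],
    [0,0,0],
    [0,0,0],
    [0,0,0],
    [0,0,0]
  ]
}}

```text
t: 30.4
tool_pos: [0.5312, -0.0268, 0.254]
tool_rot: [-0.596, -0.38, 0.38, 0.596]
wrist_force: [-0.7, 0.8, -4.6]
grip_width: 0.0463
```

```bash
python3 st.py; python3 look.py m wrist,side,top; python3 st.py; python3 - <<'E'
from h import *
s=cv2.imread("pics/side_m.png")[190:340,260:420];t=cv2.imread("pics/top_m.png")[165:285,235:395];w=cv2.imread("pics/wrist_m.png")
cv2.imwrite("pics/mm.png",np.hstack([cv2.resize(w,(400,300)),cv2.resize(s,(380,356))[:300]]))
E
```

```text
t 30.4 pos [ 0.5312 -0.0268  0.254 ] yaw 1.1349 F [-0.72  0.77 -4.57] Ftool [0.39 4.57 0.97] M [ 0.018 -0.003 -0.012] w 0.0463 q [-0.17  0.57  1.93  0.    0.64 -1.31] qd 0.0338
30.55 [ 0.53116205 -0.0267144   0.25448012] 1.135025674237652 [ 4.59881072e-04 -3.12275334e-03 -2.07732141e-03  1.62330552e-03
  4.36039564e-05 -4.26227434e-04]
t 30.55 pos [ 0.5312 -0.0267  0.2545] yaw 1.135 F [ 0.33  0.5  -3.8 ] Ftool [ 0.6   3.8  -0.09] M [ 0.045  0.042 -0.005] w 0.0461 q [-0.17  0.57  1.93  0.    0.64 -1.31] qd 0.0031
```

View pics/mm.png

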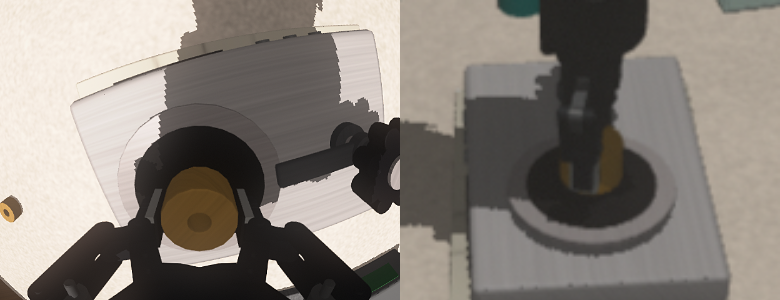

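{"op": "send_rows", "data": {
  "travel": [
    [0,0.1,0],
    [0,0.2,0],
    [0,0.3,0],
    [0,0.4,0],
    [0,0.5,0],
    [0,0.6,0],
    [0,0.65,0],
    [0,0.65,0],
    [0,0.65,0],
    [0,0.65,0]
  ],
  "rot": [
    [0,0,0],
    [0,0,0],
    [0,0,0],
    [0,0,0],
    [0,0,0],
    [0,0,0],
    [0,0,0],
    [0,0,0],
    [0,0,0],
    [0,0,0]
  ]
}}

```text
t: 31.8
tool_pos: [0.5311, -0.0267, 0.2478]
tool_rot: [-0.596, -0.38, 0.38, 0.596]
wrist_force: [-0.3, 1.5, -5.1]
grip_width: 0.0461
```

```bash
python3 st.py
```

```text
t 31.8 pos [ 0.5311 -0.0267  0.2478] yaw 1.1349 F [-0.25  1.49 -5.05] Ftool [1.25 5.05 0.86] M [-0.009  0.018 -0.042] w 0.0461 q [-0.17  0.58  1.93  0.    0.63 -1.31] qd 0.0005
```

Not in contact yet; down in small steps.

{"op": "send_rows", "data": {
  "travel": [
    [0,0.05,0],
    [0,0.1,0],
    [0,0.15,0],
    [0,0.2,0],
    [0,0.2,0],
    [0,0.2,0],
    [0,0.2,0],
    [0,0.2,0],
    [0,0.2,0],
    [0,0.2,0]
  ],
  "rot": [
    [0,0,0],
    [0,0,0],
    [0,0,0],
    [0,0,0],
    [0,0,0],
    [0,0,0],
    [0,0,0],
    [0,0,0],
    [0,0,0],
    [0,0,0]
  ]
}}

```text
t: 33.05
tool_pos: [0.5311, -0.0267, 0.2458]
tool_rot: [-0.596, -0.38, 0.38, 0.596]
wrist_force: [-0.9, 1.4, 0.2]
grip_width: 0.0462
```

```bash
python3 st.py
```

```text
t 33.05 pos [ 0.5311 -0.0267  0.2458] yaw 1.135 F [-0.94  1.44  0.21] Ftool [ 0.91 -0.21  1.46] M [0.043 0.106 0.068] w 0.0462 q [-0.17  0.58  1.94  0.    0.62 -1.31] qd 0.002
```

{"op": "send_rows", "data": {
  "travel": [
    [0,0,0],
    [0,0,0],
    [0,0,0],
    [0,0,0],
    [0,0,0],
    [0,0,0],
    [0,0,0],
    [0,0,0],
    [0,0,0],
    [0,0,0]
  ],
  "rot": [
    [0,0,0],
    [0,0,0],
    [0,0,0],
    [0,0,0],
    [0,0,0],
    [0,0,0],
    [0,0,0],
    [0,0,0],
    [0,0,0],
    [0,0,0]
  ],
  "grip": 1
}}

```text
t: 34.3
tool_pos: [0.5311, -0.0267, 0.2458]
tool_rot: [-0.596, -0.38, 0.38, 0.596]
wrist_force: [0.5, -0.6, -0.6]
grip_width: 0.0853
```

```bash
python3 st.py; python3 look.py n wrist,side; python3 - <<'E'
from h import *
s=cv2.imread("pics/side_n.png")[190:340,260:420];w=cv2.imread("pics/wrist_n.png")
cv2.imwrite("pics/nn.png",np.hstack([cv2.resize(w,(400,300)),cv2.resize(s,(380,356))[:300]]))
E
```

```text
t 34.3 pos [ 0.5311 -0.0267  0.2458] yaw 1.135 F [ 0.46 -0.57 -0.61] Ftool [-0.32  0.61 -0.66] M [0.063 0.026 0.071] w 0.0853 q [-0.17  0.58  1.94  0.    0.62 -1.31] qd 0.0011
34.4 [ 0.5310747  -0.02669735  0.24579053] 1.134984157983759 [ 0.00027295 -0.00035273  0.00066937 -0.00147337  0.0003534  -0.00080397]
```

View pics/nn.png

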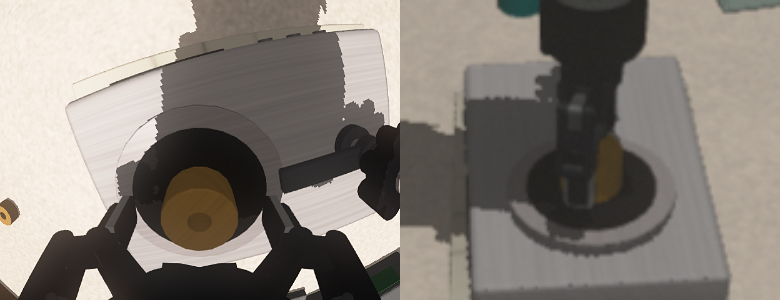

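Released; retreat straight up, then aside for a clear top view.

{"op": "send_rows", "data": {
  "travel": [
    [0,-0.5,0],
    [0,-2,0],
    [0,-4.5,0],
    [0,-7.5,0],
    [0,-10.5,0],
    [0,-12.5,-2],
    [0,-13,-5],
    [0,-13,-8],
    [0,-13,-10],
    [0,-13,-10]
  ],
  "rot": [
    [0,0,0],
    [0,0,0],
    [0,0,0],
    [0,0,0],
    [0,0,0],
    [0,0,0],
    [0,0,0],
    [0,0,0],
    [0,0,0],
    [0,0,0]
  ]
}}

```text
t: 35.65
tool_pos: [0.622, -0.0693, 0.3764]
tool_rot: [0.597, 0.38, -0.38, -0.596]
wrist_force: [-0.6, -0.6, -0.6]
grip_width: 0.0856
```

```bash
python3 st.py; python3 look.py o wrist,side,top; python3 - <<'E'
from h import *
import pickle
from scipy.optimize import least_squares
s=cv2.imread("pics/side_o.png")[190:340,260:420];w=cv2.imread("pics/wrist_o.png");t=cv2.imread("pics/top_o.png")
cv2.imwrite("pics/oo.png",np.vstack([np.hstack([cv2.resize(w,(400,300)),cv2.resize(s,(320,300))]),np.hstack([cv2.resize(t,(400,300)),cv2.resize(t[165:285,235:395],(320,240),interpolation=cv2.INTER_CUBIC)[:300] if 0 else cv2.resize(t[165:285,235:395],(320,300))])]))
f=pickle.load(open("pics/wrist_o.pkl","rb"));g=cv2.cvtColor(f["image"],cv2.COLOR_RGB2HSV)
m=cv2.inRange(g,(12,110,30),(30,255,255));k,l,st,ce=cv2.connectedComponentsWithStats(m)
for j in range(1,k):
    if st[j,4]>150: print(st[j],ce[j])
E
```

```text
t 35.65 pos [ 0.622  -0.0693  0.3764] yaw 1.1346 F [-0.58 -0.62 -0.56] Ftool [-0.81  0.56  0.26] M [0.037 0.031 0.006] w 0.0856 q [-0.22  0.52  1.59  0.    1.03 -1.35] qd 0.0488
35.8 [ 0.6210126  -0.06858142  0.37624858] 1.1351442659472915 [ 0.00116118 -0.00117589  0.00174318  0.0008862  -0.00252055 -0.00214257]
[ 282   62   74   71 3829] [318.89736224  96.49856359]
[ 49 183  23  31 450] [ 60.12       198.43333333]
[ 293  344   88   24 1018] [334.48428291 356.41060904]
[   0  373   46   76 1337] [ 11.62602842 413.29992521]
[166 459  15  21 165] [172.51515152 470.81212121]
```

View pics/oo.png

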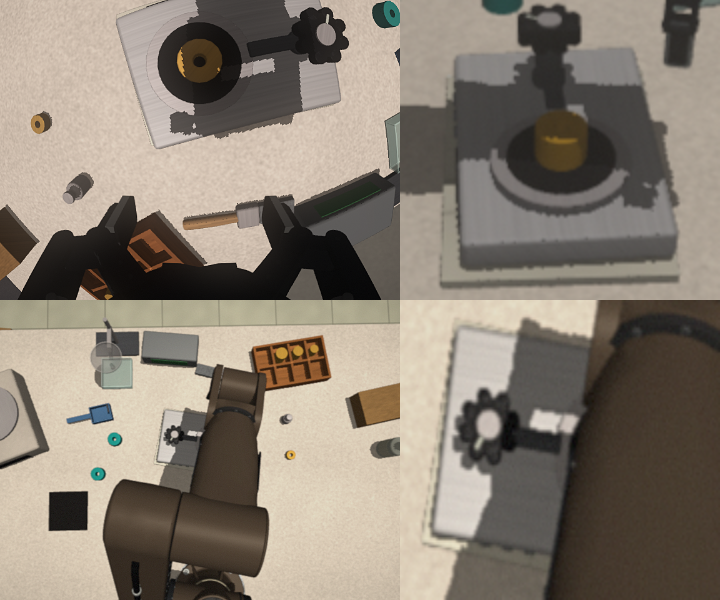

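View pics/wrist_o.png

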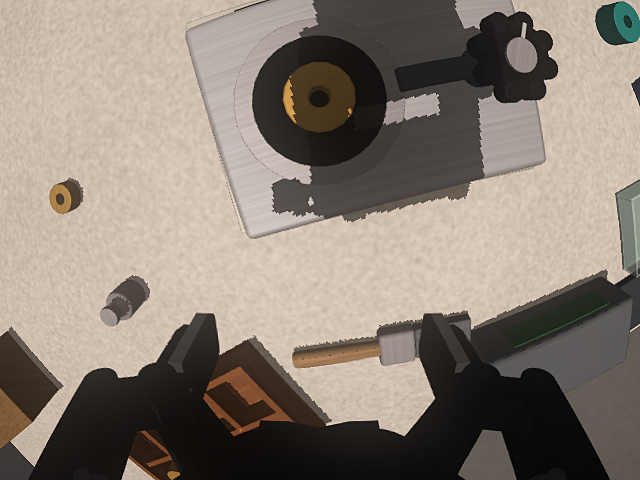

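```bash
python3 - <<'E'
from h import *
import pickle
from scipy.optimize import least_squares
f=pickle.load(open("pics/wrist_o.pkl","rb"));g=cv2.cvtColor(f["image"],cv2.COLOR_RGB2HSV)
b=cv2.inRange(g,(12,110,30),(30,255,255));gr=cv2.cvtColor(f["image"],cv2.COLOR_RGB2GRAY)
def fit(mask,seed,z,r0):
    k,l,st,ce=cv2.connectedComponentsWithStats(mask);j=l[seed];cs,_=cv2.findContours((l==j).astype(np.uint8),cv2.RETR_EXTERNAL,cv2.CHAIN_APPROX_NONE);c=max(cs,key=len)[:,0].astype(float)
    P=np.array([onz(ray(KW,f["T"],p,True),z)[:2] for p in c])
    r=least_squares(lambda v:np.hypot(P[:,0]-v[0],P[:,1]-v[1])-v[2],[.53,-.03,r0],loss="soft_l1",f_scale=.0005);return r.x.round(4),np.abs(r.fun).mean().round(5)
m=((gr<64)|(b>0)).astype(np.uint8);m[:20]=0;m=cv2.morphologyEx(m,cv2.MORPH_OPEN,np.ones((9,9)))
print("mat",fit(m,(100,265),.067,.05))
print("hole ray",onz(ray(KW,f["T"],(319.3,98),True),.101))
b[:,:]=cv2.morphologyEx(b,cv2.MORPH_CLOSE,np.ones((15,15)))
print("ring",fit(b,(115,320),.101,.024))
from bench import env
Ts=np.load("Ts.npy")
fo=pickle.load(open("pics/side_o.pkl","rb"));h=cv2.cvtColor(fo["image"],cv2.COLOR_RGB2HSV);mm=cv2.inRange(h,(15,100,50),(30,255,255));k,l,st,ce=cv2.connectedComponentsWithStats(mm)
print([ (st[j],ce[j].round(1)) for j in range(1,k) if 240<ce[j][1]<300 and 300<ce[j][0]<380 and st[j,4]>50], proj(KS,Ts,(.5315,-.0268,.084)))
E
```

```text
mat (array([ 1.0425, -0.0045,  0.51  ]), np.float64(0.02416))
hole ray [ 0.53231002 -0.02732842  0.101     ]
ring (array([ 0.5312, -0.0271,  0.0233]), np.float64(0.0002))
[(array([328, 246,  26,  30, 679], dtype=int32), array([340.2, 260.2]))] [340.15298663 260.7765908 ]
```

```bash
python3 st.py; python3 - <<'E'
from bench import env
print(env.job_done())
E
```

```text
t 35.8 pos [ 0.621  -0.0686  0.3762] yaw 1.1351 F [-0.1   0.02  0.77] Ftool [-0.03 -0.77  0.1 ] M [-0.002 -0.002  0.012] w 0.0857 q [-0.22  0.52  1.59  0.    1.03 -1.35] qd 0.0025
the job is handed in; nothing more can be done
None
```

I turned the handwheel anticlockwise to its stop, with the hand rising with it. Then I stood the big brass ring on the mat, let go, backed off clear and handed in at 35.8 s.

**The stop:** It came after about 1.85 rad, with the wheel up about 7.6 mm. I backed off and pressed again to confirm it: the turning moment went from 0 to 0.55 N m within 0.015 rad. The wheel's pointer had visibly moved round and the claw stood clear of the pan.

**The ring:** I lowered it until the pan carried all its weight (wrist force about 0 N) before opening the fingers. The last wrist picture puts its centre about 0.3 mm from the mat centre I measured before placing it. The side view agrees to within a pixel.

**Checks that failed or disagreed:**
- My first touch of the stop overshot to 0.89 N m, above the roughly 0.7 N m that can shift the scale, and the confirming press also went past the 0.3–0.4 N m asked for. While turning, the upward pull peaked at 7.6 N and the sideways force at about 6.5 N. Pictures before and after show no visible movement of the scale.
- The top and side cameras put the ring about 4 mm and the wheel about 2.5 mm off from the wrist camera. I used the wrist camera, and both grasps came out centred.
- Re-fitting the mat's outline in the last picture failed because of shadows, so the centring rests on the earlier mat fit.
- The arm hid part of the scale in the last top view. In the final pictures the small ring, knob weight and scoop look untouched.

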